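Tip used sample tubes through the slot of the glass-waste bin

ROBOT

A 6-joint arm with a two-finger parallel gripper is mounted at the origin on the work surface. World frame = base frame: x ahead of the robot, y to its left, z up, the work surface at z = 0. Lengths are in m, angles in rad, forces in N, time in s.
With the tool pointing down it reaches from about 0.275 to 0.875 m from the base axis. Payload 12.5 kg.
Tool frame: the origin (TCP) lies midway between the tips of the shut fingers; the grasp point (between the pads) lies 19 mm behind it; x points along the fingers, z is the direction in which the jaws open and shut, and the axes are right-handed (so a half turn about x gives the same grasp; the last joint's range is limited). The gripper opens to 85 mm and grips with 20 to 120 N. Pads are 22 mm wide; open, the fingers measure 114 mm over their backs; the gripper's body (76 mm by 85 mm) begins 54 mm behind the grasp point. The pads swing forward as they close: fully open they stand 13 mm farther back than shut.
Start: joints at [1.016, 0.351, 1.652, -0, 1.139, -0.085], TCP at [0.249, 0.49, 0.231] pointing down, gripper open.
Joint ranges: [-2.75, 2.75], [-0.79, 2.1], [0.01, 2.65], [-1.57, 4.71], [0.07, 3.14], [-2.87, 2.87]. Speed limits (rad/s): [2.22, 2.22, 2.79, 3.14, 3.14, 3.14].

INTERFACE

Orientations are given as a unit quaternion [x, y, z, w].
In Python, from cell import bot gives the robot as it stands. The module is installed in compiled form; this text tells all that it offers.
- The arm moves only by the tool send_rows, never from a script. Its argument "deltas" is text: rows parted by semicolons, each of 5 numbers parted by spaces: the finger opening in m, from 0 to 0.0854, then the shift along the world's x, y, z in m, then the turn about the world's z in rad. In form: jaw tx ty tz twist; .... A call has 1 to 20 rows; each row is the pose to reach, as a shift and turn from the pose commanded when the call began; what a row does not reach only later rows make up. A row lasts 1/12 s, in which the tool goes at most 41.7 mm and 7.16 degrees, less where a joint would pass 70% of its speed; a pose out of reach is approached as far as the arm can. A call with a gripper value outside its range is refused whole. The fingers move at their own pace and stop on an object; the grip force is fixed at half the most. Time passes only in rows, so rows that repeat a pose let the fingers close. It gives the time, the measured TCP pose, the force and the opening at its end, in the units of the state.
- bot.get_obs(): the state, without advancing time (a new reading comes with each control period).
- bot.camera(name): name is "scene" or "top" or "wrist"; returns a dict with "pixels" (400x640x3 uint8, red, green, blue), "z_map" (400x640 float32, m along the optical axis (not along the pixel's ray), 0 where there is no reading), "fx", "fy", "cx", "cy" (pixels), "world_to_cam" (4x4, takes a point from world to camera coordinates). Camera axes: x right, y down, z forward; pixel columns grow to the right and rows downward; lengths in m; the calibration is good to about 2 mm. A picture is of the moment at which its call begins.
- bot.job_done(): hands the job in, once; it reports no verdict.
Trained networks look in the newest picture that a camera, given by its name, has taken for a name from the list of things; names that differ only in an ending like _2 or _b are one class to them, and where a whole thing is asked for, a point or a joint stands for the part that bears it (a point fixed in the world has none). Each returns a list of dicts, best first, with "p" (0 to 1); they miss things now and then, are a little off and sometimes report something else, mostly with a low value. They report only what shows in the picture. A call takes as long as a camera call. They do not tell look-alikes from the thing itself.
- bot.cut_out(camera, query): "mask" (400x640 bool, what is visible of it) and "xy" ([column, row] in pixels, amid what is visible of it).
- bot.tip_of(camera, query): "xy" ([column, row] in pixels: a listed point, or the origin of a listed thing).
The state is a dict: "time_s": time; "joints": joint angles; "dq": joint speeds; "joint_efforts": joint torques, N m; "tcp_pos": TCP position; "orientation": TCP orientation; "force": force on the tool from outside, world axes, zero at the start; "ft_torque": the same for the moment, N m; "grip_width": finger opening in m.
Only numpy, scipy, OpenCV 4.12 (cv2) and the standard library are available. Lean on these libraries where they do the work, as an engineer would, in place of code of your own. Each camera call takes 0.05 s, during which the arm holds its last target. There are 200 camera calls.

TASK

Slide the red shutter of the glass-waste bin fully open, then carry the blue tray over, turn it so that its tubes lie along the slot, and tip all three used tubes over the white lip into the bin. The glass may be cracked, so do not touch the tubes with the gripper. Stand the empty tray upright back in the middle of its yellow-taped square, let go, leave the shutter open for the next batch, and do not disturb the other things on the bench.

Things in the scene. Friction and masses are not known exactly. Their poses are not given: they have to be found in the camera images.
- bin: Glass-waste bin screwed to the bench: clear walls 4 mm thick, flat yellow lid; 200 (x) x 160 (y) mm, lid top 120 mm above the bench. Origin: centre of its underside. The lid has one straight slot along the bin's x axis, 150 mm long (x -75..75) and 40 mm wide (y -35..5). Two grey guide rails run along y beside the slot ends (|x| 82 to 87 mm), 10 mm higher than the lid.
- bin_slot (a point): Centre of the slot, level with the lid's top face (15 mm from the bin's middle towards -y); axes as the bin's.
- shutter (a joint): Red shutter that slides flat on the bin's lid along the bin's +y axis. Value in m: 0 = slot fully covered, 0.050 = fully open (stop). It starts shut or nearly so. About 3 N moves it and it stays where it is left.
- shutter_flange (a point): Middle of the near (-y) face of the shutter's upright red flange, halfway up it (18.5 mm above the lid). The flange is 150 mm long (along the bin's x), 30 mm high, 4 mm thick, top edge 33.5 mm above the lid; it stands on the shutter's -y edge, moves with the shutter, and when open stands just behind the slot's far (+y) edge.
- tray: Blue tray, 0.15 to 0.3 kg, 138 (x) x 92 mm (y -36..56), 90 mm high. Origin: on its underside, below the handle's middle. Tubes lie along x on its floor (4 mm thick, y -32..30). Walls 30 mm high at -y and both x ends; at +y only a white ramp rising 30 degrees to the pouring lip: carried level it keeps the tubes; with +y tipped down past 30 degrees they roll out (40 to 45 empties it).
- tray_grip (a point): Centre of the tray's handle: a flat bar along the tray's x, 12 mm thick (y), 24 mm high (66 to 90 mm above the tray's underside), 130 mm clear between its end uprights; 48 mm of free height under it above the tubes.
- tray_lip (a point): Middle of the upper edge of the white pouring lip: 54 mm in tray +y from the handle's middle plane, 18 mm above the tray's underside.
- square: Square of yellow tape on the bench, 214 mm inside, 250 mm outside, flat. Origin: its centre. It is the tray's place; the tray starts there.
- tube_a: Used amber glass sample tube with white cap, 125 mm long, 16 mm diameter, 22 g, lying loose in the tray. Origin: its centre; x runs along it.
- tube_b: Used amber glass sample tube with white cap, 125 mm long, 16 mm diameter, 22 g, lying loose in the tray. Origin: its centre; x runs along it.
- tube_c: Used amber glass sample tube with white cap, 125 mm long, 16 mm diameter, 22 g, lying loose in the tray. Origin: its centre; x runs along it.
- vial_rack: Bystander: blue vial rack with small capped vials, 130 x 60 mm, 37 mm high. Origin: centre of its underside.
- solvent_bottle: Bystander: amber glass bottle with blue cap, 70 mm across, 143 mm high. Origin: centre of its underside.
- beaker: Bystander: glass beaker, 70 mm across, 95 mm high. Origin: centre of its underside.
- wash_jar: Bystander: white plastic jar, 60 mm across, 90 mm high. Origin: centre of its underside.
- septa_carton: Bystander: brown cardboard carton, 85 x 62 mm, 40 mm high. Origin: centre of its underside.
- fresh_rack: Bystander: white rack of standing, green-capped fresh tubes, 200 x 75 mm, 128 mm high. Origin: centre of its underside.
- micropipette: Bystander: white micropipette lying flat, about 250 mm long, 24 mm high. Origin: centre of its underside (roughly).
There are look-alikes about, which are no part of the job. Of the things that look like the tray, the middle-sized one is meant.

How it is judged:
On the way, in this order (a step that is already met when the one before it is completed fails the run):
1. the shutter is open (value of joint shutter above 0.042 m), for 0.1 s.
2. all three tubes are inside the bin (x of tube_a in the frame of bin between -0.1 and 0.1 m and y of tube_a in the frame of bin between -0.08 and 0.08 m and z of tube_a in the frame of bin between 0 and 0.062 m and x of tube_b in the frame of bin between -0.1 and 0.1 m and y of tube_b in the frame of bin between -0.08 and 0.08 m and z of tube_b in the frame of bin between 0 and 0.062 m and x of tube_c in the frame of bin between -0.1 and 0.1 m and y of tube_c in the frame of bin between -0.08 and 0.08 m and z of tube_c in the frame of bin between 0 and 0.062 m), for 0.2 s.
At the end, for the whole second after the job is handed in: All three tubes lie at rest wholly inside the bin, under its lid; the shutter is open (at least 42 of 50 mm); the tray stands upright (within 3.4 degrees) on the bench, its origin within 45 mm of the centre of the taped square, at rest and released (all of step 2 and linear speed of each of tube_a, tube_b, tube_c below 0.05 m/s and value of joint shutter above 0.042 m and horizontal distance between tray and square below 0.045 m and angle between tray's own z axis and vertical below 0.06 rad and height (world z) of tray below 0.006 m and linear speed of tray below 0.02 m/s and contact force between the fingers and tray below 0.2 N); the robot touches nothing.
It fails at once if the gripper or arm touches a tube (contact force between any of the fingers, the arm and tube_a above 0.5 N or contact force between any of the fingers, the arm and tube_b above 0.5 N or contact force between any of the fingers, the arm and tube_c above 0.5 N).
It fails at once if a bystander is moved by more than 25 mm (distance of any of vial_rack, solvent_bottle, beaker, wash_jar, septa_carton, fresh_rack, micropipette from where it was at the start of the episode above 0.025 m).
It also fails if it takes over 64 s, if anything falls off the work surface, if the arm or the gripper's body presses on something with over 40 N, if the wrist force passes 120 N, or if a joint passes its speed limit or range.

## Working session

There is one attempt and no reset: what is moved stays moved. The work goes in short steps, Python scripts to look and compute and a tool call to move; the robot and the scene stay as the last step left them, time stands still between calls to the robot, and variables do not carry over. Pictures are saved under pics/ and viewed, about 8 in all and at most 12, crops included, and the job is handed in when it is done.

Besides the shell and the picture viewer there is one more tool, called after ">>>" by a JSON object that holds its "op" and its "data". send_rows: Moves the arm, as the interface text tells. Its arguments: {"type":"object","properties":{"deltas":{"type":"string"}},"required":["deltas"]}

```bash
mkdir -p pics; cat > h.py <<'E'
import numpy as np, cv2
from cell import bot
def shot(n,crop=None,scale=1,file=None):
    c=bot.camera(n); im=c["pixels"][:,:,::-1].copy()
    if crop: im=im[crop[1]:crop[3],crop[0]:crop[2]]
    if scale!=1: im=cv2.resize(im,None,fx=scale,fy=scale,interpolation=cv2.INTER_CUBIC)
    if file: cv2.imwrite("pics/"+file,im)
    return c
def world(c):
    z=c["z_map"]; v,u=np.mgrid[0:400,0:640]
    P=np.stack([(u-c["cx"])/c["fx"]*z,(v-c["cy"])/c["fy"]*z,z,np.ones_like(z)],-1)
    W=P@np.linalg.inv(c["world_to_cam"]).T
    W=W[...,:3]; W[z==0]=np.nan
    return W
def ray(c,uv,h):
    T=np.linalg.inv(c["world_to_cam"]); d=T[:3,:3]@[(uv[0]-c["cx"])/c["fx"],(uv[1]-c["cy"])/c["fy"],1]
    return T[:3,3]+d*(h-T[2,3])/d[2]
def proj(c,p):
    q=c["world_to_cam"]@np.append(p,1); return c["fx"]*q[0]/q[2]+c["cx"],c["fy"]*q[1]/q[2]+c["cy"]
E
python3 - <<'E'
from h import *
a=shot("scene",file="s1.png"); b=shot("top",file="t1.png")
im=np.vstack([cv2.imread("pics/s1.png"),cv2.imread("pics/t1.png")]); cv2.imwrite("pics/both.png",cv2.resize(im,(480*1,600)))
for q in ["tray","bin","bin_slot","shutter_flange","tray_grip","tray_lip","square","shutter"]:
    for n,c in (("top",b),("scene",a)):
        print(q,n,[(round(d["p"],2),[round(float(x)) for x in d["xy"]]) for d in bot.tip_of(n,q)] if q!="shutter" else "")
print(bot.get_obs())
E
```

```text
tray top [(0.79, [391, 263]), (0.69, [469, 174]), (0.64, [359, 186])]
tray scene []
bin top [(0.67, [274, 206]), (0.46, [319, 239])]
bin scene []
bin_slot top [(0.96, [274, 200]), (0.55, [325, 134])]
bin_slot scene []
shutter_flange top [(0.61, [284, 201])]
shutter_flange scene []
tray_grip top [(0.87, [398, 264]), (0.82, [474, 168]), (0.56, [360, 184])]
tray_grip scene []
tray_lip top [(0.86, [401, 287]), (0.74, [356, 177]), (0.57, [460, 180])]
tray_lip scene []
square top []
square scene []
shutter top 
shutter scene 
{'time_s': 0.8, 'joints': array([ 1.01639504e+00,  3.50682035e-01,  1.65181376e+00, -2.28593587e-05,
        1.13907098e+00, -8.45954078e-02]), 'dq': array([ 0.00026611,  0.00028486, -0.00018687, -0.00146053, -0.0013291 ,
       -0.00145757]), 'joint_efforts': array([ 1.75904333e-03, -5.05989575e+01, -2.91637212e+01,  1.41647487e-05,
        5.63750164e-04,  1.44944153e-05]), 'tcp_pos': array([0.2489652 , 0.49040994, 0.23129417]), 'orientation': array([-0.3698995 ,  0.60262952,  0.36989461,  0.60265247]), 'force': array([-0.35106233, -0.53896751,  0.35847513]), 'ft_torque': array([-0.0064652 , -0.05689294, -0.03341052]), 'grip_width': 0.08539658257394885}
```

View pics/t1.png

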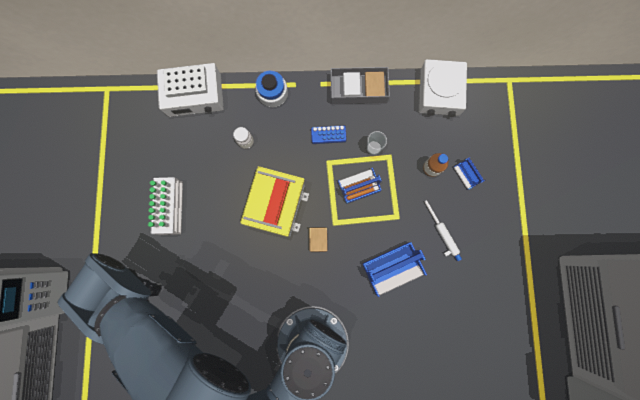

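View pics/s1.png

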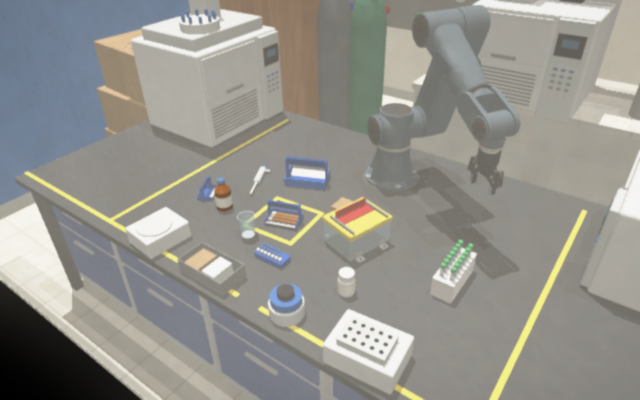

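The top view shows three blue trays. The large empty one is at (393,266), the small one at (468,173), and the middle-sized one with tubes is in the square at (359,186), which is my choice. The bin is at (274,201) with its red shutter and flange. Next I'll take a close crop and measure.

```bash
python3 - <<'E'
from h import *
c=shot("top",crop=(230,115,410,240),scale=4.4,file="t2.png"); W=world(c); np.save("W.npy",W)
im=c["pixels"].astype(int); h=cv2.cvtColor(c["pixels"],cv2.COLOR_RGB2HSV)
v,u=np.mgrid[0:400,0:640]
def rect(m,name):
    p=W[m][:,:2]; p=p[~np.isnan(p).any(1)]
    r=cv2.minAreaRect((p*1000).astype(np.float32)); print(name,m.sum(),[np.round(x,1) for x in r], "z",np.nanpercentile(W[m][:,2],[5,50,95]).round(4))
box=(u>235)&(u<312)&(v>160)&(v<242)
yel=(h[...,0]>20)&(h[...,0]<35)&(h[...,1]>120)
red=((h[...,0]<8)|(h[...,0]>172))&(h[...,1]>130)
rect(box&(yel|red)&(W[...,2]>.11),"lid+shutter")
rect(box&red,"red"); rect(box&red&(W[...,2]>.14),"flange"); rect(box&red&(W[...,2]<.13)&(W[...,2]>.11),"plate")
b2=(u>320)&(u<405)&(v>148)&(v<230)
rect(b2&yel&(W[...,2]<.01),"tape")
blue=(h[...,0]>100)&(h[...,0]<125)&(h[...,1]>130)
rect(b2&blue&(W[...,2]>.08),"bar"); rect(b2&(blue|(h[...,1]<40))&(W[...,2]>.012)&(W[...,2]<.04),"body")
wh=b2&(h[...,1]<60)&(h[...,2]>150); rect(wh,"white")
am=b2&(h[...,0]<20)&(h[...,1]>100)&(W[...,2]>.01);rect(am,"amber")
for n in ["bin_slot","shutter_flange"]: 
  for d in bot.tip_of("top",n): print(n,d["p"],ray(c,d["xy"],.12 if n=="bin_slot" else .1385))
for n,z in [("tray_grip",.078),("tray_lip",.018),("tray",0)]: 
  for d in bot.tip_of("top",n): print(n,d["p"],ray(c,d["xy"],z))
for p in [[.4,.0,0],[.5,.2,0]]: print(proj(c,p))
E
```

```text
lid+shutter 2607 [array([504.3, 124.3]), array([169.2, 208.6]), np.float64(73.6)] z [0.1166 0.1215 0.1273]
red 596 [array([499.3, 109.1]), array([ 50.4, 157.2]), np.float64(72.9)] z [0.1205 0.1246 0.1534]
flange 53 [array([490.9,  87.7]), array([  4.4, 145. ]), np.float64(73.9)] z [0.1496 0.1541 0.1576]
plate 536 [array([500.8, 113. ]), array([ 44.6, 157. ]), np.float64(74.8)] z [0.1204 0.1243 0.1282]
tape 1204 [array([ 558.8, -200.3]), array([251.8, 251.6]), np.float64(4.2)] z [-0.0036  0.0012  0.0058]
bar 115 [array([ 558.4, -191.3]), array([ 17.1, 137.2]), np.float64(20.2)] z [0.0864 0.0899 0.094 ]
body 279 [array([ 615. , -201.1]), array([168.7, 192.5]), np.float64(18.5)] z [0.0126 0.0187 0.0333]
white 332 [array([ 634.4, -193.1]), array([145. , 150.6]), np.float64(84.4)] z [0.0053 0.0147 0.0706]
amber 219 [array([ 510. , -126.3]), array([ 75.2, 262.1]), np.float64(38.2)] z [0.0143 0.0198 0.029 ]
bin_slot 0.87 [0.50489537 0.11124931 0.12      ]
shutter_flange 0.78 [0.49842974 0.09143453 0.1385    ]
shutter_flange 0.5 [ 0.59869126 -0.42903518  0.1385    ]
tray_grip 0.96 [ 0.60968923 -0.60871362  0.078     ]
tray_grip 0.7 [ 0.55271827 -0.1863836   0.078     ]
tray_grip 0.7 [ 0.27655091 -0.30681174  0.078     ]
tray_grip 0.3 [ 0.55753226 -0.18404655  0.078     ]
tray_lip 0.57 [ 0.6117685 -0.1820978  0.018    ]
tray_lip 0.56 [ 0.59361501 -0.5665978   0.018     ]
tray 0.81 [ 0.57366643 -0.1856713   0.        ]
tray 0.81 [ 0.27348227 -0.2933545   0.        ]
tray 0.65 [ 0.6126348  -0.61051486  0.        ]
(np.float64(310.2386616909439), np.float64(231.92416682769687))
(np.float64(256.9026457476739), np.float64(206.63347581343913))
```

View pics/t2.png

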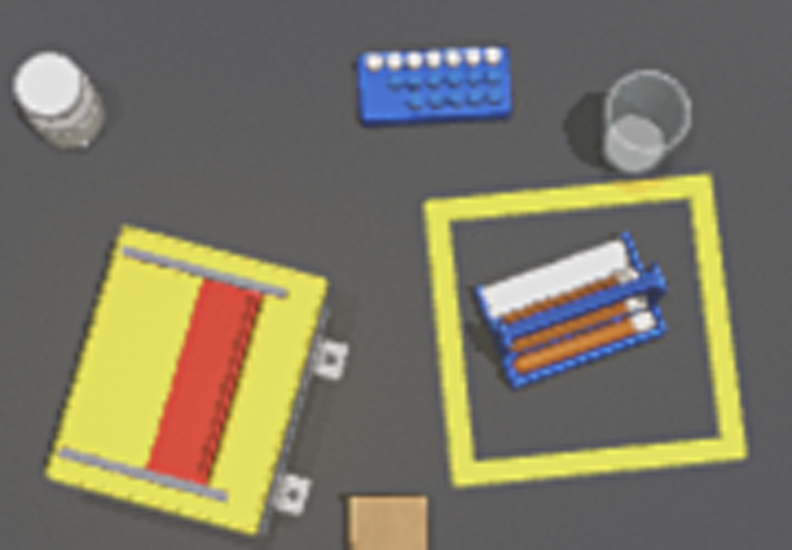

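```bash
python3 - <<'E'
from h import *
from scipy.spatial.transform import Rotation as R
o=bot.get_obs(); M=R.from_quat(o["orientation"]).as_matrix(); print(M.round(3)); print("jaw yaw",np.degrees(np.arctan2(M[1,2],M[0,2])))
b=np.array([504.3,124.3]);a=np.radians(73.6);y=np.array([np.cos(a),np.sin(a)]);x=np.array([y[1],-y[0]])
for t in(-70,-60,-10,-5): print(t,b+t*y)
E
```

```text
[[ 0.    -0.892  0.453]
 [ 0.     0.453  0.892]
 [-1.    -0.     0.   ]]
jaw yaw 63.08340792777842
-70 [484.53609802  57.14802178]
-60 [487.35951259  66.74116153]
-10 [501.47658543 114.70686025]
-5 [502.88829272 119.50343013]
```

>>> {"op": "send_rows", "data": {"deltas": "0 0.235 -0.433 0 -1.388; 0 0.235 -0.433 0 -1.388; 0 0.235 -0.433 0 -1.388; 0 0.235 -0.433 0 -1.388; 0 0.235 -0.433 0 -1.388; 0 0.235 -0.433 0 -1.388; 0 0.235 -0.433 0 -1.388; 0 0.235 -0.433 0 -1.388; 0 0.235 -0.433 0 -1.388; 0 0.235 -0.433 0 -1.388; 0 0.235 -0.433 0 -1.388; 0 0.235 -0.433 0 -1.388; 0 0.235 -0.433 0 -1.388; 0 0.235 -0.433 -0.04 -1.388; 0 0.235 -0.433 -0.08 -1.388; 0 0.235 -0.433 -0.097 -1.388; 0 0.235 -0.433 -0.097 -1.388"}}

```text
time_s: 2.52
tcp_pos: [0.4817, 0.0575, 0.1309]
orientation: [0.101, 0.702, -0.101, 0.698]
force: [-0.5, 0.4, 0.5]
grip_width: 0.0
```

>>> {"op": "send_rows", "data": {"deltas": "0 0.003 0.01 0.001 0; 0 0.0056 0.019 0.001 0; 0 0.0085 0.0288 0.001 0; 0 0.0113 0.0384 0.001 0; 0 0.0127 0.0432 0.001 0; 0 0.0141 0.048 0.001 0; 0 0.0155 0.0528 0.001 0; 0 0.0164 0.0557 0.001 0; 0 0.0172 0.0585 0.001 0; 0 0.0172 0.0585 0.001 0"}}

```text
time_s: 3.35
tcp_pos: [0.5012, 0.1164, 0.1352]
orientation: [0.101, 0.7, -0.101, 0.7]
force: [-0.1, -0.2, -0.4]
grip_width: -0.0003
```

>>> {"op": "send_rows", "data": {"deltas": "0 0.0008 0.0029 -0.002 0; 0 0.0014 0.0048 -0.002 0; 0 0.0014 0.0048 -0.002 0"}}

```text
time_s: 3.6
tcp_pos: [0.5024, 0.1209, 0.133]
orientation: [0.101, 0.7, -0.101, 0.7]
force: [-0.2, -0.4, 0.3]
grip_width: 0.0001
```

```bash
python3 - <<'E'
from h import *
c=shot("top",crop=(230,115,410,240),scale=4.4,file="t3.png"); W=world(c)
c2=shot("scene",crop=(300,180,420,270),scale=6,file="s3.png")
h=cv2.cvtColor(c["pixels"],cv2.COLOR_RGB2HSV)
v,u=np.mgrid[0:400,0:640]
m=(u>235)&(u<312)&(v>160)&(v<242)&((h[...,0]<8)|(h[...,0]>172))&(h[...,1]>130)
b=np.array([504.3,124.3]);a=np.radians(73.6);y=np.array([np.cos(a),np.sin(a)]);x=np.array([y[1],-y[0]])
for lo,hi in((.14,.2),(.11,.13)):
  p=W[m&(W[...,2]>lo)&(W[...,2]<hi)][:,:2]*1000-b; print(len(p),np.percentile(p@y,[2,50,98]),np.percentile(p@x,[2,98]))
E
```

```text
Traceback (most recent call last):
IndexError: index -1 is out of bounds for axis 0 with size 0
```

View pics/s3.png

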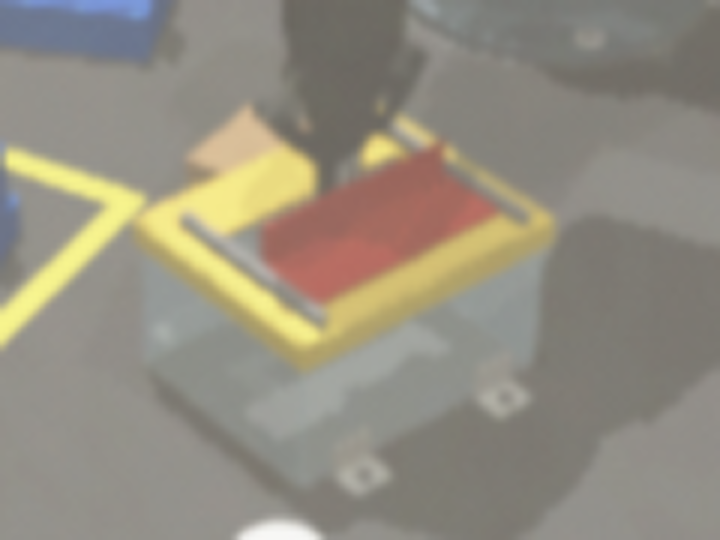

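The flange has been pushed most of the way (red at crop (380,240)) and the slot is dark and open in front of it. I'll push on until the force shows the stop.

>>> {"op": "send_rows", "data": {"deltas": "0 0.0008 0.0029 0 0; 0 0.0017 0.0058 0 0; 0 0.0023 0.0077 0 0"}}

```text
time_s: 3.95
tcp_pos: [0.5029, 0.1227, 0.1331]
orientation: [0.096, 0.702, -0.105, 0.698]
force: [-13.6, -61.8, 18.0]
grip_width: 0.0003
```

>>> {"op": "send_rows", "data": {"deltas": "0 -0.007 -0.024 0 0; 0 -0.007 -0.024 0.04 0; 0.045 0.0 -0.06 0.08 0.12; 0.045 0.01 -0.1 0.1 0.24; 0.045 0.02 -0.14 0.1 0.36; 0.045 0.03 -0.18 0.1 0.48; 0.045 0.04 -0.22 0.1 0.6; 0.045 0.05 -0.26 0.1 0.639; 0.045 0.055 -0.3 0.1 0.639; 0.045 0.055 -0.32 0.1 0.639; 0.045 0.055 -0.32 0.1 0.639; 0.045 0.055 -0.32 0.1 0.639"}}

```text
time_s: 4.95
tcp_pos: [0.5597, -0.1933, 0.2329]
orientation: [-0.123, 0.696, 0.123, 0.696]
force: [0.6, -0.8, 0.2]
grip_width: 0.045
```

```bash
python3 - <<'E'
from h import *
c=shot("wrist",file="w1.png"); W=world(c)
d=shot("top"); h=cv2.cvtColor(c["pixels"],cv2.COLOR_RGB2HSV)
blue=(h[...,0]>100)&(h[...,0]<125)&(h[...,1]>130)&(W[...,2]>.08)&(W[...,2]<.1)
p=W[blue][:,:2]; print(len(p)); 
if len(p): print(cv2.minAreaRect((p*1000).astype(np.float32)), p.mean(0), np.nanpercentile(W[blue][:,2],50))
for q,z in(("tray_grip",.078),("tray_lip",.018)):
  for e in bot.tip_of("wrist",q): print(q,e["p"],e["xy"],ray(c,e["xy"],z))
W=world(d);h=cv2.cvtColor(d["pixels"],cv2.COLOR_RGB2HSV)
v,u=np.mgrid[0:400,0:640]
m=(u>235)&(u<312)&(v>160)&(v<242)&((h[...,0]<8)|(h[...,0]>172))&(h[...,1]>130)
b=np.array([504.3,124.3]);a=np.radians(73.6);y=np.array([np.cos(a),np.sin(a)]);x=np.array([y[1],-y[0]])
for lo,hi in((.14,.2),(.11,.13)):
  p=W[m&(W[...,2]>lo)&(W[...,2]<hi)][:,:2]*1000-b; print(len(p),np.percentile(p@y,[2,50,98]) if len(p) else 0)
print(bot.get_obs()["tcp_pos"])
E
```

```text
1712
((425.5205383300781, -251.93968200683594), (331.11920166015625, 137.86624145507812), 24.7283878326416) [ 0.53495344 -0.21228063] 0.08974601873847665
tray_lip 0.74 [367.0, 169.5] [ 0.61216369 -0.17191202  0.018     ]
64 [ 8.22986914 10.14855057 13.02910421]
520 [19.31103581 38.78619256 58.13892491]
[ 0.55991514 -0.19034883  0.23339867]
```

View pics/w1.png

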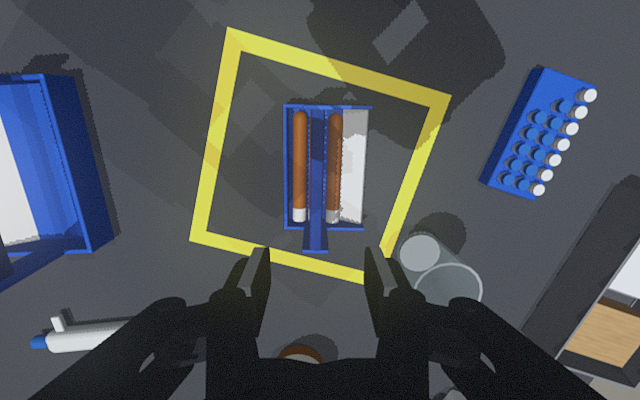

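The wrist view shows the tray at rows 105–250. Its bar is vertical at column ~315, between the fingers and parallel to the pads. The bottle and beaker are clear of it. Next I'll work out the bar centre from this view.

```bash
python3 - <<'E'
from h import *
from scipy.spatial.transform import Rotation as R
c=shot("wrist"); W=world(c); h=cv2.cvtColor(c["pixels"],cv2.COLOR_RGB2HSV); v,u=np.mgrid[0:400,0:640]
m=(h[...,0]>100)&(h[...,0]<125)&(h[...,1]>100)&(W[...,2]>.082)&(W[...,2]<.098)&(u>280)&(u<345)&(v<260)
p=W[m][:,:2]; print(len(p),cv2.minAreaRect((p*1000).astype(np.float32)))
o=bot.get_obs(); M=R.from_quat(o["orientation"]).as_matrix(); print(o["tcp_pos"],"jaw yaw",np.degrees(np.arctan2(M[1,2],M[0,2])))
E
```

```text
1983 ((558.423095703125, -191.02659606933594), (25.60141944885254, 137.9242706298828), 18.931991577148438)
[ 0.55995469 -0.19037964  0.23345264] jaw yaw 20.25433924527331
```

>>> {"op": "send_rows", "data": {"deltas": "0.045 -0.0015 -0.0006 -0.04 0; 0.045 -0.0015 -0.0006 -0.08 0; 0.045 -0.0015 -0.0006 -0.12 0; 0.045 -0.0015 -0.0006 -0.15 0; 0.045 -0.0015 -0.0006 -0.171 0; 0.045 -0.0015 -0.0006 -0.171 0; 0 -0.0015 -0.0006 -0.171 0; 0 -0.0015 -0.0006 -0.171 0; 0 -0.0015 -0.0006 -0.171 0; 0 -0.0015 -0.0006 -0.171 0; 0 -0.0015 -0.0006 -0.171 0; 0 -0.0015 -0.0006 -0.171 0"}}

```text
time_s: 6.2
tcp_pos: [0.5594, -0.1923, 0.0642]
orientation: [-0.124, 0.695, 0.123, 0.697]
force: [-0.4, 2.1, 7.0]
grip_width: 0.0107
```

>>> {"op": "send_rows", "data": {"deltas": "0 0 0 0.01 0; 0 0 0 0.03 0; 0 0 0 0.055 0; 0 0 0 0.08 0; 0 0 0 0.105 0; 0 0 0 0.13 0; 0 0 0 0.15 0; 0 -0.002 0.007 0.165 0.03; 0 -0.007 0.022 0.175 0.1; 0 -0.014 0.045 0.18 0.18; 0 -0.021 0.07 0.18 0.27; 0 -0.029 0.095 0.18 0.36; 0 -0.037 0.12 0.18 0.46; 0 -0.044 0.145 0.18 0.56; 0 -0.051 0.17 0.18 0.66; 0 -0.059 0.195 0.18 0.76; 0 -0.066 0.218 0.18 0.85; 0 -0.072 0.237 0.18 0.91; 0 -0.075 0.246 0.18 0.93; 0 -0.075 0.2485 0.18 0.932"}}

```text
time_s: 7.87
tcp_pos: [0.4828, 0.0574, 0.243]
orientation: [-0.424, 0.566, 0.424, 0.566]
force: [0.5, 0.7, -3.3]
grip_width: 0.0106
```

```bash
python3 - <<'E'
from h import *
from scipy.spatial.transform import Rotation as R
c=shot("top",crop=(230,130,330,250),scale=5,file="t4.png"); d=shot("wrist",file="w4.png"); s=shot("scene",crop=(280,120,420,270),scale=4,file="s4.png")
A=cv2.imread("pics/t4.png");B=cv2.imread("pics/s4.png"); cv2.imwrite("pics/j4.png",cv2.resize(np.hstack([A,B]),None,fx=.72,fy=.72))
o=bot.get_obs(); M=R.from_quat(o["orientation"]).as_matrix(); print(o["tcp_pos"],"jaw yaw",np.degrees(np.arctan2(M[1,2],M[0,2])),o["force"])
W=world(c);h=cv2.cvtColor(c["pixels"],cv2.COLOR_RGB2HSV);v,u=np.mgrid[0:400,0:640]
bx=(u>230)&(u<320)&(v>150)&(v<245)
b=np.array([504.3,124.3]);a=np.radians(73.6);y=np.array([np.cos(a),np.sin(a)]);x=np.array([y[1],-y[0]])
m=bx&((h[...,0]<8)|(h[...,0]>172))&(h[...,1]>130)&(W[...,2]>.145)
p=W[m][:,:2]*1000-b;print("flange y,x",np.percentile(p@y,[2,50,98]),np.percentile(p@x,[1,99]))
m=bx&(h[...,1]<60)&(h[...,2]>150)&(W[...,2]>.17)&(W[...,2]<.22)
p=W[m][:,:2]*1000-b;print("white lip",len(p),np.percentile(p@y,[2,50,98]),np.percentile(p@x,[1,99]),np.percentile(W[m][:,2],[2,50,98]))
p=ray(c,bot.tip_of("top","bin_slot")[0]["xy"],.12)[:2]*1000-b if bot.tip_of("top","bin_slot") else None; print(p if p is None else (p@x,p@y))
E
```

```text
[0.48364125 0.05570894 0.24259227] jaw yaw 73.47566249576741 [ 0.77022008  0.03239751 -2.55801154]
flange y,x [ 8.95114989  9.93737228 12.69983969] [-29.19149617 -15.13405326]
white lip 16 [-31.63852751 -23.35558186 -17.75399348] [-27.15939687 -16.38047633] [0.18648223 0.1946977  0.19676175]
(np.float64(2.688373926234533), np.float64(-14.612598662108043))
```

View pics/j4.png

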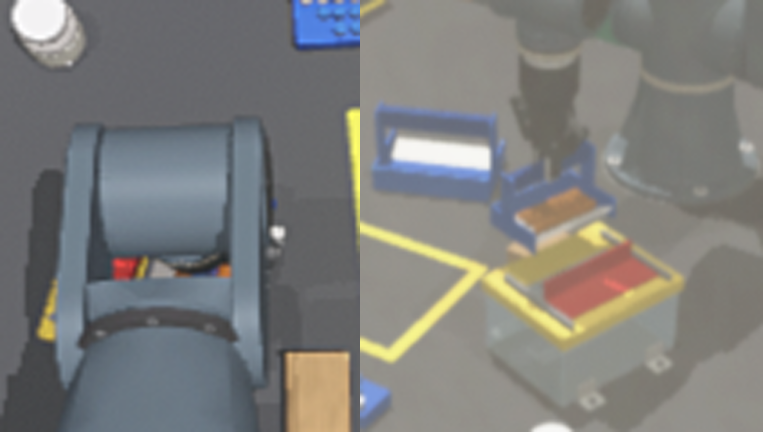

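The left half shows the arm blocking the top view. The right half shows the tray level, with its tubes, just behind the bin, its lip facing the open slot and the flange at the far slot edge. I'll check the x alignment in the scene and wrist depth data.

```bash
python3 - <<'E'
from h import *
b=np.array([504.3,124.3]);a=np.radians(73.6);y=np.array([np.cos(a),np.sin(a)]);x=np.array([y[1],-y[0]])
for n in("scene","wrist"):
  c=bot.camera(n); W=world(c);h=cv2.cvtColor(c["pixels"],cv2.COLOR_RGB2HSV)
  X=(W[...,:2]*1000-b)@x; Y=(W[...,:2]*1000-b)@y; Z=W[...,2]*1000
  near=(abs(X)<130)&(abs(Y)<180)
  H,S,V=h[...,0],h[...,1],h[...,2]
  red=((H<8)|(H>172))&(S>100); yel=(H>18)&(H<36)&(S>90); blue=(H>100)&(H<125)&(S>90); wh=(S<70)&(V>140)
  for nm,m in(("flange",red&(Z>140)&(Z<160)&(Y<30)),("plate",red&(Z>112)&(Z<128)),("lid",yel&(Z>110)&(Z<128)),("bar",blue&(Z>260)&(Z<280)),("blueall",blue&(Z>170)&(Z<280)),("lip",wh&(Z>175)&(Z<210)&(Y<10)&(Y>-80))):
    m=m&near
    if m.sum()>10: print(n,nm,m.sum(),"x",np.percentile(X[m],[1,50,99]).round(1),"y",np.percentile(Y[m],[1,50,99]).round(1),"z",np.percentile(Z[m],[1,50,99]).round(1))
E
```

```text
wrist flange 2037 x [-76.  -13.4  68.3] y [ 7.8  8.6 12.1] z [140.3 152.2 154.7]
wrist plate 8732 x [-80.5 -13.1  75.3] y [ 8.2 40.5 59.8] z [122.1 123.6 126.7]
wrist lid 12963 x [-105.8  -75.    98.6] y [-82.7  33.2  82.8] z [117.9 120.  121.7]
wrist bar 7681 x [-70.4 -29.5  34.8] y [-82.1 -71.7 -60.8] z [266.  267.9 269.5]
wrist blueall 15047 x [-70.6 -28.7  63.6] y [-107.2  -76.   -26.3] z [180.9 266.3 269.2]
wrist lip 5948 x [-63.8 -13.6  52.2] y [-38.1 -27.9 -18.5] z [184.9 191.2 196.4]
```

View pics/w4.png

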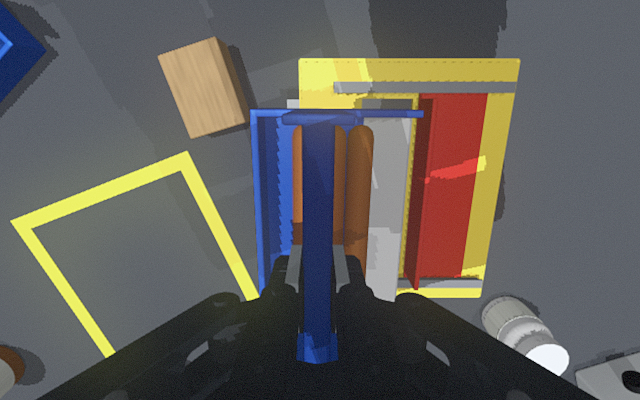

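The wrist view shows two things:
- **Tray:** it sits square to the bin, with the tubes lying along the slot and the lip at column ~405.
- **Flange:** it is at column ~420, with its near face at bin y≈8.

The tool can't tilt in this interface. I'll stand the tray's rear part on the lid in front of the slot, loosen the jaws so the bar is loosely held between the fingers, and tip the tray by moving the bar forward.

>>> {"op": "send_rows", "data": {"deltas": "0 -0.0026 -0.0018 -0.01 0; 0 -0.0026 -0.0018 -0.03 0; 0 -0.0026 -0.0018 -0.045 0; 0 -0.0026 -0.0018 -0.052 0; 0 -0.0026 -0.0018 -0.055 0; 0 -0.0026 -0.0018 -0.057 0; 0 -0.0026 -0.0018 -0.058 0; 0 -0.0026 -0.0018 -0.058 0"}}

```text
time_s: 8.88
tcp_pos: [0.481, 0.0545, 0.1847]
orientation: [-0.424, 0.566, 0.423, 0.567]
force: [0.7, 0.3, -2.1]
grip_width: 0.0111
```

>>> {"op": "send_rows", "data": {"deltas": "0 0 0 -0.001 0; 0 0 0 -0.002 0; 0 0 0 -0.003 0; 0 0 0 -0.003 0"}}

```text
time_s: 9.22
tcp_pos: [0.4812, 0.0544, 0.1841]
orientation: [-0.424, 0.566, 0.423, 0.567]
force: [-13.9, -2.5, 29.0]
grip_width: 0.011
```

>>> {"op": "send_rows", "data": {"deltas": "0 0 0 0.0025 0; 0.016 0 0 0.0025 0; 0.02 0 0 0.0025 0; 0.026 0 0 0.0025 0; 0.03 0 0 0.0025 0; 0.03 0 0 0.0025 0; 0.03 0 0 0.0025 0"}}

```text
time_s: 9.8
tcp_pos: [0.4808, 0.0545, 0.1837]
orientation: [-0.423, 0.566, 0.423, 0.566]
force: [-0.1, -0.6, -0.2]
grip_width: 0.0301
```

```bash
cat > m.py <<'E'
from h import *
b=np.array([504.3,124.3]);a=np.radians(73.6);y=np.array([np.cos(a),np.sin(a)]);x=np.array([y[1],-y[0]])
def meas(pic=None):
  c=shot("wrist",file=pic); W=world(c);h=cv2.cvtColor(c["pixels"],cv2.COLOR_RGB2HSV)
  X=(W[...,:2]*1000-b)@x; Y=(W[...,:2]*1000-b)@y; Z=W[...,2]*1000
  near=(abs(X)<130)&(abs(Y)<180); H,S,V=h[...,0],h[...,1],h[...,2]
  red=((H<8)|(H>172))&(S>100); blue=(H>100)&(H<125)&(S>90); wh=(S<70)&(V>140); am=(H>8)&(H<18)&(S>120)
  for nm,m in(("flange",red&(Z>140)&(Z<160)&(Y<30)),("bar",blue&(Z>175)&(Z<240)),("lip",wh&(Z>100)&(Z<160)&(Y<6)&(Y>-80)),("amber",am&(Z<170)&(Y<10))):
    m=m&near
    if m.sum()>10: print(nm,m.sum(),"x",np.percentile(X[m],[1,50,99]).round(1),"y",np.percentile(Y[m],[1,50,99]).round(1),"z",np.percentile(Z[m],[1,50,99]).round(1))
  m=near&wh&(Z>95)&(Z<160)&(Y<6)&(Y>-70)&(abs(X)<45)
  if m.sum()>50: print("ramp slope deg",np.degrees(np.arctan(np.polyfit(Y[m],Z[m],1)[0])))
  o=bot.get_obs(); t=o["tcp_pos"][:2]*1000-b; print("tcp y,x",t@y,t@x,o["tcp_pos"][2],"F",o["force"].round(1),o["time_s"],o["grip_width"])
E
python3 -c "
from m import *
meas()"
```

```text
flange 3332 x [-76.7 -27.3  38.1] y [ 7.6  8.5 12. ] z [140.2 151.  154.6]
bar 7880 x [-72.5 -31.4  60.3] y [-85.4 -73.6 -62.2] z [179.1 209.7 211.4]
lip 5615 x [-88.2 -23.7  65.2] y [-61.5 -30.6 -20.3] z [126.7 133.3 139.5]
amber 5726 x [-62.5 -23.1  42.3] y [-87.5 -55.2   8.2] z [122.  138.3 140.7]
ramp slope deg 28.805784733267902
tcp y,x -73.5901930324673 -2.8765375879543917 0.18367754007524562 F [ 0.4 -0.2 -0.7] 9.85 0.030013916706263643
```

>>> {"op": "send_rows", "data": {"deltas": "0.03 0.0017 0.0058 0 0; 0.03 0.0028 0.0096 0 0; 0.03 0.004 0.0134 0.001 0; 0.03 0.0051 0.0173 0.002 0; 0.03 0.0062 0.0211 0.003 0; 0.03 0.0073 0.0249 0.003 0; 0.03 0.0085 0.0288 0.003 0; 0.03 0.0085 0.0288 0.003 0"}}

```text
time_s: 10.52
tcp_pos: [0.4894, 0.084, 0.1868]
orientation: [-0.424, 0.566, 0.424, 0.566]
force: [-0.0, -0.4, -1.8]
grip_width: 0.0302
```

```bash
python3 -c "
from m import *
meas('w5.png')"
```

```text
flange 2494 x [-76.3 -27.2  37.2] y [ 7.8  8.6 12.1] z [140.4 152.4 154.6]
bar 8787 x [-72.3 -27.7  61. ] y [-65.4 -48.5 -37.1] z [179.1 213.9 216.7]
lip 5745 x [-89.4 -28.9  82.4] y [-63.9 -23.8 -11.4] z [126.2 129.8 144.5]
amber 5143 x [-62.6 -25.   41.6] y [-76.2 -63.5   8.2] z [122.4 142.7 147.8]
ramp slope deg 15.869850436863892
tcp y,x -43.181146286706486 -2.935144500861119 0.18669210304585898 F [-0.7 -0.2  0.1] 10.5667 0.030334803504353913
```

View pics/w5.png

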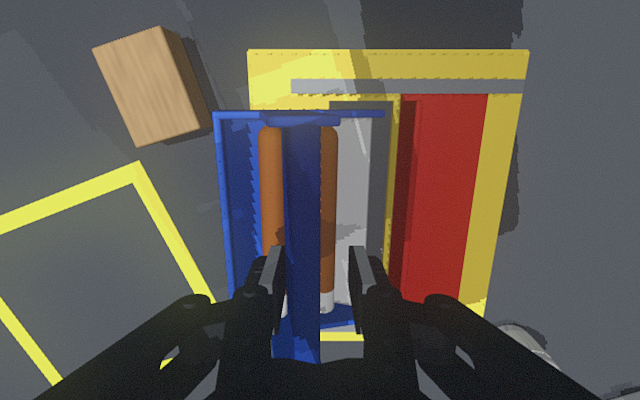

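The wrist view shows the tray tilted about 13° with its front dipping towards the slot. The tubes are still inside, and the fingers straddle the bar. I'll keep tipping.

>>> {"op": "send_rows", "data": {"deltas": "0.03 0.0008 0.0029 0.001 0; 0.03 0.0017 0.0058 0.001 0; 0.03 0.0025 0.0086 0.002 0; 0.03 0.0034 0.0115 0.002 0; 0.03 0.0042 0.0144 0.002 0; 0.03 0.0048 0.0163 0.002 0; 0.03 0.0048 0.0163 0.002 0"}}

```text
time_s: 11.15
tcp_pos: [0.4942, 0.1, 0.1888]
orientation: [-0.423, 0.566, 0.423, 0.566]
force: [0.0, -0.8, 0.3]
grip_width: 0.03
```

```bash
python3 -c "
from m import *
meas('w6.png')
im=cv2.imread('pics/w6.png')
cv2.imwrite('pics/w6c.png',cv2.resize(im[60:380,180:540],None,fx=1.8,fy=1.8))"
```

```text
flange 1733 x [-76.3 -35.6  13.1] y [-70.4   9.   12.2] z [140.4 152.7 154.7]
bar 10848 x [-72.3 -25.5  61.2] y [-55.4 -29.7 -18.2] z [176.2 213.3 218.8]
lip 3532 x [-90.1 -38.4  82.6] y [-56.3 -14.8  -1.9] z [120.6 127.2 146.8]
amber 5428 x [-63.6 -28.5  18.6] y [-69.8 -58.2   8.3] z [123.5 150.3 154.3]
ramp slope deg -0.2211866783598534
tcp y,x -26.386596592042093 -2.865262078260951 0.1887623019024802 F [ 0.3 -0.5  0.3] 11.2 0.03003617335940892
```

View pics/w6c.png

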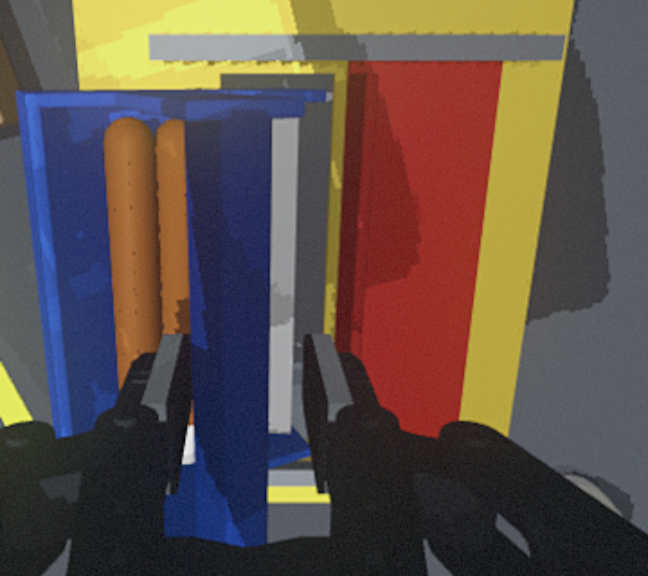

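```bash
python3 -c "
from m import *
c=bot.camera('wrist'); W=world(c)
for v in (150,200,250):
  print(v,[(u,*(round(float(t)) for t in ((W[v,u,:2]*1000-b)@y,W[v,u,2]*1000)),c['pixels'][v,u].tolist()) for u in range(322,380,4)])"
```

```text
150 [(322, -24, 214, [42, 50, 90]), (326, -23, 212, [45, 52, 92]), (330, -22, 212, [50, 52, 87]), (334, -15, 126, [153, 153, 152]), (338, -13, 126, [153, 155, 156]), (342, -10, 127, [154, 155, 155]), (346, 3, 5, [76, 76, 77]), (350, 7, 5, [74, 73, 79]), (354, 11, 4, [74, 74, 77]), (358, 15, 6, [77, 74, 76]), (362, 19, 6, [74, 73, 83]), (366, 5, 121, [140, 125, 54]), (370, 8, 122, [126, 107, 47]), (374, 8, 134, [87, 36, 32]), (378, 8, 148, [86, 28, 26])]
200 [(322, -24, 214, [35, 40, 87]), (326, -23, 213, [43, 48, 93]), (330, -18, 126, [143, 144, 141]), (334, -15, 126, [152, 152, 153]), (338, -12, 127, [153, 154, 156]), (342, -10, 128, [151, 150, 152]), (346, 4, 5, [73, 69, 75]), (350, 9, 4, [71, 73, 77]), (354, 13, 5, [67, 64, 73]), (358, 17, 5, [77, 75, 77]), (362, 5, 119, [123, 109, 44]), (366, 7, 120, [133, 117, 52]), (370, 9, 128, [84, 29, 29]), (374, 8, 143, [87, 36, 35]), (378, 9, 153, [110, 35, 36])]
250 [(322, -24, 214, [30, 41, 76]), (326, -23, 212, [36, 42, 82]), (330, -17, 125, [158, 158, 162]), (334, -14, 127, [165, 166, 168]), (338, -12, 127, [166, 167, 170]), (342, -9, 126, [169, 170, 174]), (346, 6, 4, [105, 108, 116]), (350, -12, 198, [38, 30, 31]), (354, -10, 198, [78, 79, 80]), (358, -8, 197, [87, 85, 90]), (362, -6, 198, [90, 90, 93]), (366, 8, 124, [98, 57, 32]), (370, 8, 139, [84, 32, 27]), (374, 8, 153, [84, 35, 32]), (378, 10, 153, [138, 42, 41])]
```

The lip is at y≈-8 and the slot's far edge at y≈+5. The tray slid about 6 mm, so the gap is only about 13 mm, too narrow for a 16 mm tube. I'll lower the tray back to level, regrip it and set it further back.

>>> {"op": "send_rows", "data": {"deltas": "0.03 -0.0014 -0.0048 0 0; 0.03 -0.0028 -0.0096 0 0; 0.03 -0.0042 -0.0144 -0.001 0; 0.03 -0.0056 -0.0192 -0.002 0; 0.03 -0.0071 -0.024 -0.003 0; 0.03 -0.0085 -0.0288 -0.004 0; 0.03 -0.0099 -0.0336 -0.005 0; 0.03 -0.0116 -0.0394 -0.005 0; 0.03 -0.0116 -0.0394 -0.005 0; 0.02 -0.0116 -0.0394 -0.005 0; 0 -0.0116 -0.0394 -0.005 0; 0 -0.0116 -0.0394 -0.005 0; 0 -0.0116 -0.0394 -0.005 0; 0 -0.0116 -0.0394 -0.005 0; 0 -0.0116 -0.0394 -0.002 0; 0 -0.0116 -0.0394 0.001 0; 0 -0.0116 -0.0394 0.001 0"}}

```text
time_s: 12.67
tcp_pos: [0.4825, 0.0602, 0.1902]
orientation: [-0.423, 0.566, 0.423, 0.566]
force: [0.3, -0.5, -2.7]
grip_width: 0.0112
```

```bash
python3 -c "
from m import *
meas('w7.png')"
```

```text
flange 3159 x [-76.2 -23.2  46.3] y [-79.4   8.5  12. ] z [140.2 151.3 154.6]
bar 8080 x [-72.5 -29.3  61.5] y [-79.4 -67.6 -56.8] z [179.9 216.  233.3]
lip 6347 x [-89.  -19.8  49.3] y [-55.5 -24.3 -14. ] z [128.7 139.2 144.9]
amber 5184 x [-62.5 -27.8  25.6] y [-80.9 -46.6   8.2] z [122.1 144.8 147.1]
ramp slope deg 29.38098528196638
tcp y,x -67.63903645546634 -2.8771129737490817 0.1899602316433912 F [ 0.3 -0.2 -2.6] 12.7167 0.011065407791501038
```

>>> {"op": "send_rows", "data": {"deltas": "0 -0.0018 -0.006 0 0; 0 -0.0035 -0.012 -0.002 0; 0 -0.0035 -0.012 -0.004 0; 0 -0.0035 -0.012 -0.006 0; 0 -0.0035 -0.012 -0.0065 0; 0.014 -0.0035 -0.012 -0.0065 0; 0.018 -0.0035 -0.012 -0.0065 0; 0.03 -0.0035 -0.012 -0.0075 0; 0.03 -0.0035 -0.012 -0.011 0; 0.03 -0.0035 -0.012 -0.011 0"}}

```text
time_s: 13.55
tcp_pos: [0.4787, 0.0482, 0.1781]
orientation: [-0.423, 0.567, 0.424, 0.566]
force: [-0.7, -0.6, 0.5]
grip_width: 0.03
```

```bash
python3 -c "
from m import *
meas('w8.png')"
```

```text
flange 3807 x [-76.5 -26.6  39.8] y [ 7.6  8.5 12. ] z [140.2 150.7 154.7]
bar 8257 x [-72.6 -34.   26.2] y [-92.  -79.8 -67.7] z [207.3 209.7 214.9]
lip 6447 x [-88.1 -24.2  59. ] y [-64.3 -37.8 -26.6] z [124.7 132.6 139.6]
amber 6224 x [-62.2 -21.6  42.3] y [-97.8 -65.1   8.1] z [121.8 138.5 140.8]
ramp slope deg 28.77894086370237
tcp y,x -80.18421603539774 -3.0312861339793677 0.17833601327203727 F [-0.6 -0.7 -0.3] 13.6 0.030155615027468424
```

>>> {"op": "send_rows", "data": {"deltas": "0.03 0.0017 0.0058 0 0; 0.03 0.0025 0.0086 0.001 0; 0.03 0.0032 0.011 0.003 0; 0.03 0.004 0.0134 0.005 0; 0.03 0.0054 0.0182 0.007 0; 0.03 0.0068 0.023 0.008 0; 0.03 0.0082 0.0278 0.009 0; 0.03 0.0096 0.0326 0.010 0; 0.03 0.011 0.0374 0.011 0; 0.03 0.0121 0.0413 0.011 0; 0.03 0.0129 0.0441 0.011 0; 0.03 0.0129 0.0441 0.011 0"}}

```text
time_s: 14.6
tcp_pos: [0.492, 0.0929, 0.1897]
orientation: [-0.424, 0.566, 0.424, 0.566]
force: [0.3, -0.4, -0.3]
grip_width: 0.03
```

```bash
cat >> m.py <<'E'
def rows(vs=(150,200,250),u0=290,u1=385):
  c=bot.camera('wrist'); W=world(c)
  for v in vs: print(v,[(u,*(round(float(t)) for t in ((W[v,u,:2]*1000-b)@y,W[v,u,2]*1000)),'wabrydk'[cls(c['pixels'][v,u])]) for u in range(u0,u1,4)])
def cls(p):
  h,s,v=cv2.cvtColor(p[None,None],cv2.COLOR_RGB2HSV)[0,0]
  return 0 if s<60 and v>125 else 1 if 8<=h<18 and s>90 else 2 if 100<h<125 and s>90 else 3 if (h<8 or h>172) and s>100 else 4 if 18<=h<36 and s>90 else 5
E
python3 -c "
from m import *
meas('w9.png'); rows((170,220))"
```

```text
flange 2038 x [-76.9 -31.6  25.1] y [-57.9   8.8  12.1] z [140.4 152.7 154.8]
bar 9802 x [-72.3 -25.4  61.5] y [-58.7 -38.1 -26.7] z [178.8 214.2 218.4]
lip 5453 x [-90.3 -27.1  81.8] y [-56.3 -19.8  -9.7] z [120.6 128.4 143.9]
amber 3865 x [-63.6 -29.2  13.6] y [-71.9 -62.7   8.3] z [122.5 148.7 151.4]
ramp slope deg 9.996714102991119
tcp y,x -33.95190825006051 -2.959644693147265 0.18966859071610953 F [ 0.5 -0.7 -1. ] 14.65 0.030158536696744873
170 [(290, -44, 207, 'b'), (294, -42, 214, 'b'), (298, -41, 217, 'b'), (302, -39, 216, 'b'), (306, -38, 215, 'b'), (310, -36, 215, 'b'), (314, -35, 214, 'b'), (318, -33, 213, 'b'), (322, -32, 214, 'b'), (326, -28, 137, 'd'), (330, -25, 126, 'w'), (334, -23, 126, 'w'), (338, -20, 128, 'w'), (342, -18, 128, 'w'), (346, -15, 129, 'w'), (350, -13, 129, 'w'), (354, -10, 129, 'w'), (358, 9, 5, 'd'), (362, 13, 5, 'd'), (366, 17, 6, 'd'), (370, 21, 5, 'd'), (374, 4, 119, 'y'), (378, 6, 122, 'y'), (382, 9, 124, 'r')]
220 [(290, -45, 206, 'b'), (294, -43, 212, 'b'), (298, -41, 215, 'b'), (302, -40, 217, 'b'), (306, -38, 215, 'b'), (310, -37, 215, 'b'), (314, -35, 214, 'b'), (318, -34, 215, 'b'), (322, -32, 214, 'b'), (326, -28, 136, 'r'), (330, -25, 127, 'w'), (334, -22, 128, 'w'), (338, -20, 127, 'w'), (342, -17, 129, 'w'), (346, -14, 127, 'w'), (350, -12, 130, 'w'), (354, 6, 5, 'd'), (358, 10, 5, 'd'), (362, 15, 5, 'd'), (366, 19, 6, 'd'), (370, 23, 5, 'd'), (374, 6, 119, 'y'), (378, 8, 123, 'a'), (382, 8, 135, 'r')]
```

The tray slid again, because the fingers press on the bar's lower rear corner, which is low. I'll reset the tray and push near the top of the bar, which needs less force and should stop the sliding.

>>> {"op": "send_rows", "data": {"deltas": "0.03 -0.0028 -0.0096 -0.001 0; 0.03 -0.0056 -0.0192 -0.003 0; 0.03 -0.0085 -0.0288 -0.005 0; 0.03 -0.0099 -0.0336 -0.006 0; 0.03 -0.0099 -0.0336 -0.006 0; 0 -0.0099 -0.0336 -0.006 0; 0 -0.0099 -0.0336 -0.006 0; 0 -0.0099 -0.0336 -0.006 0; 0 -0.0099 -0.0336 -0.006 0; 0 -0.0099 -0.0336 -0.002 0; 0 -0.0113 -0.0384 0 0; 0 -0.0127 -0.0432 -0.002 0; 0 -0.0127 -0.0432 -0.005 0; 0 -0.0127 -0.0432 -0.0065 0; 0 -0.0127 -0.0432 -0.0065 0; 0.014 -0.0127 -0.0432 -0.0065 0; 0.03 -0.0127 -0.0432 -0.0065 0; 0.03 -0.0127 -0.0432 0.002 0; 0.03 -0.0127 -0.0432 0.009 0; 0.03 -0.0127 -0.0432 0.009 0"}}

```text
time_s: 16.37
tcp_pos: [0.48, 0.0492, 0.2005]
orientation: [-0.424, 0.566, 0.423, 0.567]
force: [0.5, 0.2, 0.0]
grip_width: 0.0301
```

```bash
python3 -c "
from m import *
meas('w10.png'); rows((200,))"
```

```text
flange 3012 x [-76.3 -22.2  48.8] y [ 7.7  8.5 12. ] z [140.3 151.  154.6]
bar 7443 x [-72.7 -20.4  61.9] y [-90.8 -78.8 -66.8] z [177.8 209.7 211.2]
lip 5441 x [-88.1 -21.4  59.1] y [-66.6 -36.7 -25.5] z [125.8 132.7 139.5]
amber 5429 x [-62.8 -20.2  42. ] y [-94.4 -61.9   8.1] z [122.  138.5 140.8]
ramp slope deg 28.13649269641501
tcp y,x -79.04555108228556 -2.369067643731988 0.1998109616229332 F [-0.2 -0.4 -0. ] 16.4167 0.030117012600704776
200 [(290, -98, 125, 'b'), (294, -94, 136, 'a'), (298, -91, 139, 'a'), (302, -89, 140, 'a'), (306, -84, 210, 'b'), (310, -82, 209, 'b'), (314, -80, 210, 'b'), (318, -79, 211, 'b'), (322, -77, 210, 'b'), (326, -75, 210, 'b'), (330, -73, 209, 'b'), (334, -68, 138, 'a'), (338, -65, 135, 'a'), (342, -62, 136, 'a'), (346, -60, 138, 'a'), (350, -57, 140, 'a'), (354, -55, 140, 'a'), (358, -52, 139, 'a'), (362, -49, 134, 'a'), (366, -45, 127, 'w'), (370, -42, 128, 'w'), (374, -40, 130, 'w'), (378, -38, 133, 'w'), (382, -35, 133, 'w')]
```

>>> {"op": "send_rows", "data": {"deltas": "0.03 0.0017 0.0058 0 0; 0.03 0.0023 0.0077 0 0; 0.03 0.0028 0.0096 0.001 0; 0.03 0.0034 0.0115 0.002 0; 0.03 0.0039 0.0134 0.003 0; 0.03 0.0045 0.0153 0.004 0; 0.03 0.0051 0.0173 0.005 0; 0.03 0.0056 0.0192 0.005 0; 0.03 0.0062 0.0211 0.006 0; 0.03 0.0068 0.023 0.006 0; 0.03 0.0076 0.0259 0.007 0; 0.03 0.0085 0.0288 0.008 0; 0.03 0.0093 0.0316 0.009 0; 0.03 0.0102 0.0345 0.009 0; 0.03 0.011 0.0374 0.01 0; 0.03 0.011 0.0374 0.01 0"}}

```text
time_s: 17.8
tcp_pos: [0.4903, 0.0871, 0.2089]
orientation: [-0.423, 0.566, 0.424, 0.566]
force: [-0.2, -0.6, 0.6]
grip_width: 0.0299
```

```bash
python3 -c "
from m import *
meas('w11.png'); rows((170,200))"
```

```text
flange 1867 x [-76.2 -24.8  39. ] y [-64.    8.8  12.2] z [140.3 152.7 154.7]
bar 7439 x [-72.3 -15.3  61.9] y [-64.7 -49.  -38. ] z [182.6 213.8 216.4]
lip 5695 x [-89.1 -22.5  82.2] y [-54.8 -22.8 -11.2] z [125.5 130.  140.6]
amber 4974 x [-63.7 -21.3  41.4] y [-75.6 -42.    8.3] z [123.  140.7 147.8]
ramp slope deg 16.21235698234034
tcp y,x -39.935710142030494 -2.9765403842708835 0.20877168659000614 F [0.2 0.2 0.6] 17.85 0.030085430190166244
170 [(290, -51, 214, 'b'), (294, -50, 216, 'b'), (298, -48, 215, 'b'), (302, -46, 213, 'b'), (306, -45, 213, 'b'), (310, -43, 212, 'b'), (314, -42, 138, 'a'), (318, -39, 141, 'a'), (322, -36, 140, 'a'), (326, -34, 139, 'a'), (330, -31, 135, 'a'), (334, -28, 128, 'w'), (338, -25, 127, 'w'), (342, -22, 129, 'w'), (346, -20, 130, 'w'), (350, -17, 133, 'w'), (354, -14, 132, 'w'), (358, -12, 133, 'w'), (362, 9, 6, 'd'), (366, 14, 5, 'd'), (370, 18, 5, 'd'), (374, 22, 5, 'd'), (378, 5, 119, 'y'), (382, 7, 120, 'y')]Traceback (most recent call last):
  File "<string>", line 3, in <module>
    meas('w11.png'); rows((170,200))
                     ~~~~^^^^^^^^^^^
  File "m.py", line 16, in rows
    for v in vs: print(v,[(u,*(round(float(t)) for t in ((W[v,u,:2]*1000-b)@y,W[v,u,2]*1000)),'wabrydk'[cls(c['pixels'][v,u])]) for u in range(u0,u1,4)])
                          ^^^^^^^^^^^^^^^^^^^^^^^^^^^^^^^^^^^^^^^^^^^^^^^^^^^^^^^^^^^^^^^^^^^^^^^^^^^^^^^^^^^^^^^^^^^^^^^^^^^^^
  File "m.py", line 16, in <genexpr>
    for v in vs: print(v,[(u,*(round(float(t)) for t in ((W[v,u,:2]*1000-b)@y,W[v,u,2]*1000)),'wabrydk'[cls(c['pixels'][v,u])]) for u in range(u0,u1,4)])
                               ~~~~~^^^^^^^^^^
ValueError: cannot convert float NaN to integer
```

The tray still slides about 11 mm before it tips, so lid friction is low. I'll reset it and use a quick push at the top of the bar, so that inertia tips the tray before it can slide.

>>> {"op": "send_rows", "data": {"deltas": "0.03 -0.0028 -0.0096 -0.003 0; 0.03 -0.0056 -0.0192 -0.008 0; 0.03 -0.0079 -0.0269 -0.015 0; 0.03 -0.0079 -0.0269 -0.025 0; 0 -0.0079 -0.0269 -0.025 0; 0 -0.0079 -0.0269 -0.025 0; 0 -0.0079 -0.0269 -0.025 0; 0 -0.0079 -0.0269 -0.025 0; 0 -0.0079 -0.0269 -0.021 0; 0 -0.0095 -0.0325 -0.019 0; 0 -0.0111 -0.0379 -0.021 0; 0 -0.0111 -0.0379 -0.024 0; 0 -0.0111 -0.0379 -0.0255 0; 0 -0.0111 -0.0379 -0.0255 0; 0.014 -0.0111 -0.0379 -0.0255 0; 0.03 -0.0111 -0.0379 -0.0255 0; 0.03 -0.0111 -0.0379 -0.018 0; 0.03 -0.0111 -0.0379 -0.01 0; 0.03 -0.0111 -0.0379 -0.01 0"}}

```text
time_s: 19.48
tcp_pos: [0.48, 0.0487, 0.2008]
orientation: [-0.424, 0.565, 0.423, 0.567]
force: [0.7, 0.5, 0.4]
grip_width: 0.03
```

```bash
sed -i "s/if (h<8 or/if (h<8 or/; s/round(float(t))/round(float(np.nan_to_num(t)))/" m.py; python3 -c "
from m import *
meas('w12.png'); rows((200,),330,420)"
```

```text
flange 3008 x [-76.7 -21.8  49.9] y [ 7.6  8.5 12. ] z [140.2 151.2 154.8]
bar 7389 x [-72.1 -20.   62.5] y [-91.6 -79.6 -67.6] z [177.8 209.7 211.3]
lip 5523 x [-88.  -20.9  58.8] y [-67.6 -37.9 -26.3] z [125.5 132.6 139.7]
amber 5403 x [-62.1 -19.8  42.6] y [-96.2 -63.4   8.2] z [122.1 138.5 140.8]
ramp slope deg 28.85090737933237
tcp y,x -79.49377336502899 -2.2255479910002514 0.20005814741155473 F [-0.3  0.1  0.3] 19.5333 0.03020006504120818
200 [(330, -74, 208, 'b'), (334, -68, 137, 'a'), (338, -65, 135, 'd'), (342, -63, 138, 'a'), (346, -60, 140, 'a'), (350, -58, 140, 'a'), (354, -55, 140, 'a'), (358, -52, 138, 'a'), (362, -48, 127, 'w'), (366, -45, 127, 'w'), (370, -43, 128, 'w'), (374, -40, 130, 'w'), (378, -38, 132, 'w'), (382, -35, 133, 'w'), (386, -33, 135, 'w'), (390, -31, 135, 'w'), (394, -28, 137, 'w'), (398, 9, 6, 'd'), (402, 13, 5, 'd'), (406, 18, 5, 'd'), (410, 22, 4, 'd'), (414, 26, 5, 'd'), (418, 30, 6, 'd')]
```

>>> {"op": "send_rows", "data": {"deltas": "0.046 0 0 -0.002 0; 0.046 0 0 -0.002 0; 0.046 0.0116 0.0393 0.005 0; 0.046 0.0169 0.0575 0.01 0; 0.046 0.0169 0.0575 0.01 0; 0.046 0.0169 0.0575 0.01 0"}}

```text
time_s: 20.08
tcp_pos: [0.4959, 0.1066, 0.2085]
orientation: [-0.424, 0.566, 0.424, 0.566]
force: [-0.3, -0.3, 1.0]
grip_width: 0.0463
```

```bash
python3 -c "
from m import *
meas('w13.png'); rows((170,200),300,390)"
```

```text
flange 1805 x [-75.4 -12.8  67.4] y [ 8.   9.4 12.2] z [140.5 153.  154.8]
bar 10586 x [-71.7 -12.5  62.7] y [-42.6 -17.3  -4.9] z [178.  207.7 224.7]
lip 1656 x [-90.4 -84.4  82.3] y [-57.3 -30.1   5.5] z [120.  130.1 139.4]
amber 3194 x [-74.8 -20.   42.9] y [-38.3  -0.1   8.5] z [129.8 136.5 144. ]
tcp y,x -20.017380116598854 -3.180559453158529 0.20829657757492376 F [-0.6  0.2 -0.5] 20.1333 0.04602469342633406
170 [(300, -31, 139, 'a'), (304, -26, 192, 'b'), (308, -24, 198, 'b'), (312, -22, 201, 'b'), (316, -20, 205, 'b'), (320, -19, 207, 'b'), (324, -17, 210, 'b'), (328, -15, 211, 'b'), (332, -13, 209, 'b'), (336, -12, 210, 'b'), (340, -10, 208, 'b'), (344, -8, 207, 'b'), (348, 1, 137, 'a'), (352, 4, 135, 'a'), (356, 7, 134, 'a'), (360, 8, 142, 'r'), (364, 9, 154, 'r'), (368, 12, 153, 'r'), (372, 19, 124, 'r'), (376, 22, 124, 'r'), (380, 25, 121, 'r'), (384, 28, 123, 'r'), (388, 31, 123, 'r')]
200 [(300, -31, 140, 'a'), (304, -26, 195, 'b'), (308, -24, 197, 'b'), (312, -22, 201, 'b'), (316, -20, 205, 'b'), (320, -19, 208, 'b'), (324, -17, 211, 'b'), (328, -15, 212, 'b'), (332, -13, 210, 'b'), (336, -11, 209, 'b'), (340, -9, 208, 'b'), (344, -7, 206, 'b'), (348, 2, 136, 'a'), (352, 4, 136, 'a'), (356, 8, 131, 'a'), (360, 8, 146, 'r'), (364, 10, 153, 'r'), (368, 17, 124, 'r'), (372, 20, 124, 'r'), (376, 23, 124, 'r'), (380, 26, 122, 'r'), (384, 29, 124, 'r'), (388, 32, 123, 'r')]
```

```bash
python3 -c "
from h import *
w=cv2.imread('pics/w13.png')[60:380,180:540]; shot('scene',crop=(320,150,410,250),scale=3.2,file='s13.png')
s=cv2.imread('pics/s13.png'); w=cv2.resize(w,(450,400)); s=cv2.resize(s,(345,384)); s=cv2.copyMakeBorder(s,0,16,0,0,0); cv2.imwrite('pics/j13.png',np.hstack([w,s]))"
```

```text
(no output)
```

View pics/j13.png

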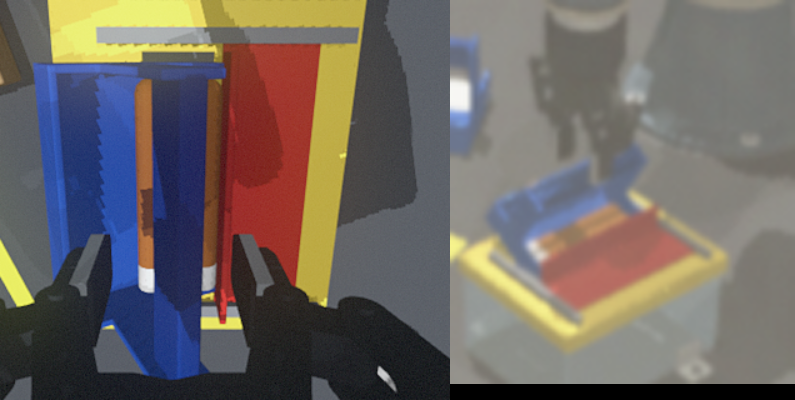

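The wrist view (left) shows the tray fully tipped, with its front against the flange. Amber tubes are held in the groove at crop column ~210 and on the ramp at ~145. I'll draw the bar back slowly so the lip retreats and the tubes drop.

>>> {"op": "send_rows", "data": {"deltas": "0.046 0 0 -0.008 0; 0.046 -0.0014 -0.0048 -0.008 0; 0.046 -0.0028 -0.0096 -0.008 0; 0.046 -0.0037 -0.0125 -0.008 0; 0.046 -0.0045 -0.0153 -0.008 0; 0.046 -0.0054 -0.0182 -0.008 0; 0.046 -0.0062 -0.0211 -0.008 0; 0.046 -0.0062 -0.0211 -0.008 0; 0.046 -0.0062 -0.0211 -0.008 0"}}

```text
time_s: 20.98
tcp_pos: [0.4898, 0.0849, 0.2009]
orientation: [-0.423, 0.566, 0.423, 0.566]
force: [0.3, 0.4, -0.4]
grip_width: 0.0462
```

```bash
python3 -c "
from m import *
meas('w14.png'); rows((140,200),280,390)"
```

```text
flange 1723 x [-76.6 -32.8  21.4] y [-38.4   8.8  12.1] z [140.2 152.7 154.7]
bar 7389 x [-71.9 -21.8  62.3] y [-65.  -51.5 -40.8] z [179.9 210.9 212.7]
lip 3062 x [-90.3   6.2  84.1] y [-57.2 -21.1  -3.4] z [119.9 132.4 148.9]
amber 8396 x [-62.4 -21.3  41.9] y [-37.8 -19.1   7.4] z [134.3 143.5 150.9]
ramp slope deg -15.64449651327124
tcp y,x -41.794333259523626 -2.8236330997084647 0.20086407284521576 F [-0.1  0.5  0.6] 21.0333 0.04568780329306435
140 [(280, -57, 211, 'b'), (284, -55, 211, 'b'), (288, -53, 210, 'b'), (292, -52, 210, 'b'), (296, -51, 195, 'b'), (300, -53, 124, 'b'), (304, -50, 124, 'b'), (308, -47, 125, 'b'), (312, -45, 137, 'a'), (316, -42, 139, 'a'), (320, -40, 140, 'a'), (324, -37, 139, 'a'), (328, -35, 138, 'a'), (332, -32, 137, 'a'), (336, -30, 143, 'a'), (340, -28, 145, 'a'), (344, -25, 146, 'a'), (348, -23, 144, 'a'), (352, -20, 144, 'a'), (356, -18, 142, 'a'), (360, -14, 133, 'w'), (364, -11, 133, 'w'), (368, -9, 135, 'w'), (372, -7, 136, 'w'), (376, -6, 147, 'a'), (380, -4, 148, 'a'), (384, -2, 150, 'a'), (388, 0, 150, 'a')]
200 [(280, -58, 210, 'b'), (284, -56, 210, 'b'), (288, -54, 210, 'b'), (292, -53, 209, 'b'), (296, -51, 205, 'b'), (300, 0, 0, 'b'), (304, -51, 124, 'b'), (308, -48, 124, 'b'), (312, -45, 137, 'a'), (316, -42, 141, 'a'), (320, -40, 140, 'a'), (324, -37, 137, 'a'), (328, -34, 138, 'a'), (332, -32, 141, 'r'), (336, -29, 144, 'a'), (340, -27, 146, 'a'), (344, -24, 146, 'a'), (348, -22, 145, 'a'), (352, -19, 143, 'a'), (356, -15, 132, 'd'), (360, -13, 134, 'w'), (364, -10, 136, 'w'), (368, -8, 136, 'w'), (372, -7, 148, 'a'), (376, -5, 148, 'a'), (380, -2, 150, 'a'), (384, 0, 151, 'a'), (388, 3, 150, 'a')]
```

The tray is level again, slid forward to y≈-57. One tube is perched between the lip and the flange. I'll pull the tray back so that it falls into the slot.

>>> {"op": "send_rows", "data": {"deltas": "0.046 -0.0021 -0.0072 -0.004 0; 0.038 -0.0042 -0.0144 -0.008 0; 0.03 -0.0042 -0.0144 -0.008 0; 0.03 -0.0056 -0.0192 -0.008 0; 0.03 -0.0065 -0.0221 -0.008 0; 0.03 -0.0073 -0.0249 -0.008 0; 0.03 -0.0082 -0.0278 -0.008 0; 0.03 -0.009 -0.0307 -0.008 0; 0.03 -0.0099 -0.0336 -0.008 0; 0.03 -0.0107 -0.0364 -0.008 0; 0.03 -0.0107 -0.0364 -0.008 0; 0.03 -0.0107 -0.0364 -0.008 0"}}

```text
time_s: 22.08
tcp_pos: [0.479, 0.0485, 0.1927]
orientation: [-0.423, 0.566, 0.423, 0.566]
force: [-0.3, 0.2, -0.6]
grip_width: 0.0299
```

```bash
python3 -c "
from m import *
meas('w15.png'); rows((140,200),280,420)"
```

```text
flange 3244 x [-76.7 -24.   44.4] y [ 7.6  8.5 11.9] z [140.3 150.9 154.6]
bar 8241 x [-72.  -26.   62.2] y [-83.5 -73.2 -58.8] z [179.  212.3 214.6]
lip 7211 x [-87.  -16.5  48.3] y [-54.6 -19.5  -8.8] z [129.6 143.1 150.6]
amber 2927 x [-62.4 -16.7  42.8] y [-91.9 -85.7   8.4] z [121.3 138.5 140.5]
ramp slope deg 38.156919560740775
tcp y,x -79.80982806195749 -2.880121670652091 0.19271690735837602 F [ 0.7  0.5 -0.4] 22.1333 0.029762407491703086
140 [(280, -117, 1, 'd'), (284, -98, 147, 'b'), (288, -96, 148, 'b'), (292, -94, 140, 'b'), (296, -92, 133, 'd'), (300, -90, 137, 'a'), (304, -87, 139, 'a'), (308, -85, 138, 'a'), (312, -83, 139, 'a'), (316, -80, 138, 'a'), (320, -79, 212, 'b'), (324, -77, 212, 'b'), (328, -76, 213, 'b'), (332, -74, 212, 'b'), (336, -73, 214, 'b'), (340, -71, 212, 'b'), (344, -70, 213, 'b'), (348, -68, 212, 'b'), (352, -57, 128, 'b'), (356, -55, 129, 'b'), (360, -52, 128, 'b'), (364, -50, 128, 'b'), (368, -48, 130, 'b'), (372, -45, 130, 'b'), (376, -43, 131, 'b'), (380, -40, 131, 'b'), (384, -38, 131, 'b'), (388, -36, 132, 'b'), (392, -33, 133, 'b'), (396, -3
[... 197 characters left out ...]
2, -95, 144, 'b'), (296, -93, 132, 'b'), (300, -90, 138, 'a'), (304, -88, 139, 'a'), (308, -85, 140, 'a'), (312, -83, 139, 'a'), (316, -80, 138, 'a'), (320, -78, 211, 'b'), (324, -77, 212, 'b'), (328, -75, 213, 'b'), (332, -74, 213, 'b'), (336, -72, 213, 'b'), (340, -71, 213, 'b'), (344, -69, 213, 'b'), (348, -67, 204, 'b'), (352, -56, 127, 'b'), (356, -54, 130, 'b'), (360, -51, 129, 'b'), (364, -49, 130, 'b'), (368, -46, 130, 'b'), (372, -43, 130, 'b'), (376, -41, 130, 'b'), (380, -38, 131, 'b'), (384, -36, 132, 'b'), (388, -33, 132, 'b'), (392, -31, 133, 'w'), (396, -29, 135, 'w'), (400, -27, 137, 'w'), (404, -25, 139, 'w'), (408, -22, 140, 'w'), (412, -20, 140, 'w'), (416, -18, 143, 'w')]
```

>>> {"op": "send_rows", "data": {"deltas": "0.03 0.0014 0.0048 0 0; 0.03 0.0023 0.0077 0 0; 0.03 0.0023 0.0077 0 0; 0.03 0.0023 0.0077 0 0"}}

```text
time_s: 22.52
tcp_pos: [0.4815, 0.0567, 0.1928]
orientation: [-0.424, 0.566, 0.424, 0.566]
force: [0.8, 0.3, 0.4]
grip_width: 0.0303
```

```bash
python3 -c "
from m import *
meas('w16.png'); rows((200,),280,440)
shot('scene',crop=(320,160,410,260),scale=3.45,file='s16.png')
w=cv2.imread('pics/w16.png')[40:340,180:540]; s=cv2.imread('pics/s16.png'); w=cv2.resize(w,(450,375)); s=cv2.resize(s,(338,375)); cv2.imwrite('pics/j16.png',np.hstack([w,s]))"
```

```text
flange 3007 x [-76.2 -25.5  42.5] y [ 7.6  8.5 11.9] z [140.3 151.3 154.7]
bar 7448 x [-71.9 -25.4  62.3] y [-74.2 -63.  -51.2] z [178.2 210.7 212.3]
lip 7573 x [-88.1 -18.3  57.1] y [-77.5 -18.8  -6.3] z [126.3 135.  141.8]
amber 5501 x [-62.7 -15.9  42.9] y [-90.3 -79.3   8.2] z [121.9 138.6 141.1]
ramp slope deg 31.36786201177652
tcp y,x -71.4603279792267 -2.810614171671169 0.19284420341290065 F [0.1 0.3 0.8] 22.5667 0.030168696593591702
200 [(280, -93, 149, 'b'), (284, -92, 140, 'b'), (288, -90, 137, 'a'), (292, -87, 139, 'a'), (296, -84, 141, 'a'), (300, -82, 139, 'a'), (304, -79, 138, 'a'), (308, -77, 137, 'a'), (312, -74, 136, 'a'), (316, -72, 140, 'a'), (320, -69, 140, 'a'), (324, -69, 210, 'b'), (328, -67, 210, 'b'), (332, -65, 210, 'b'), (336, -64, 211, 'b'), (340, -62, 210, 'b'), (344, -61, 211, 'b'), (348, -59, 211, 'b'), (352, -48, 127, 'b'), (356, -45, 125, 'b'), (360, -42, 126, 'b'), (364, -40, 126, 'b'), (368, -37, 126, 'b'), (372, -34, 126, 'b'), (376, -32, 127, 'b'), (380, -29, 128, 'w'), (384, -27, 129, 'w'), (388, -24, 131, 'w'), (392, -22, 133, 'w'), (396, -20, 133, 'w'), (400, -18, 134, 'w'), (404, -15, 136, 'w'), (408, -13, 138, 'w'), (412, -11, 140, 'w'), (416, -9, 139, 'w'), (420, -6, 140, 'w'), (424, 4, 117, 'y'), (428, 6, 120, 'y'), (432, 8, 121, 'y'), (436, 8, 128, 'r')]
```

View pics/j16.png

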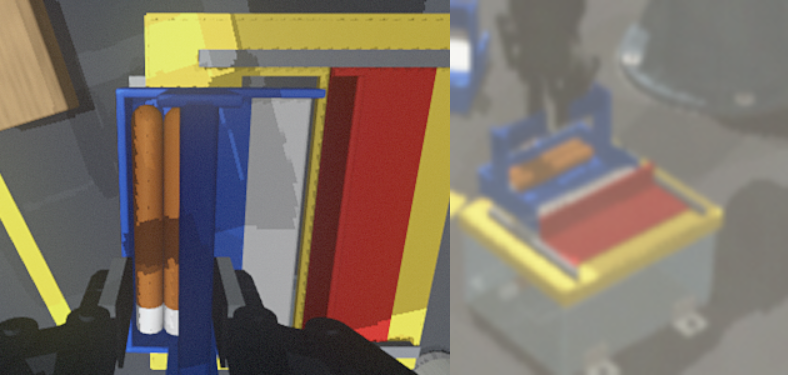

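The picture shows two tubes left in the tray (crop columns 148 and 172). The first is gone from the lip and no longer visible on the lid, so it went down the slot. I'll repeat the cycle from a recentred tray.

>>> {"op": "send_rows", "data": {"deltas": "0.03 0.0012 0.0041 -0.004 0; 0.03 0.0024 0.0082 -0.009 0; 0.03 0.0024 0.0082 -0.009 0; 0 0.0024 0.0082 -0.009 0; 0 0.0024 0.0082 -0.009 0; 0 0.0024 0.0082 -0.009 0; 0 0.0024 0.0082 -0.009 0; 0 0.0024 0.0082 -0.005 0; 0 0.0012 0.004 -0.003 0; 0 0 0 -0.003 0; 0 0 0 -0.006 0; 0 0 0 -0.009 0; 0 0 0 -0.0095 0; 0 0 0 -0.0095 0; 0.014 0 0 -0.0095 0; 0.03 0 0 -0.0095 0; 0.03 0 0 -0.009 0; 0.03 0 0 -0.009 0"}}

```text
time_s: 24.17
tcp_pos: [0.4815, 0.0564, 0.184]
orientation: [-0.424, 0.566, 0.423, 0.566]
force: [0.4, -0.6, 0.7]
grip_width: 0.0298
```

>>> {"op": "send_rows", "data": {"deltas": "0.03 0.0025 0.0086 0 0; 0.03 0.0039 0.0134 0.001 0; 0.03 0.0054 0.0182 0.003 0; 0.03 0.0068 0.023 0.004 0; 0.03 0.0082 0.0278 0.005 0; 0.03 0.0096 0.0326 0.005 0; 0.03 0.011 0.0374 0.005 0; 0.03 0.0124 0.0422 0.005 0; 0.03 0.0138 0.047 0.005 0; 0.03 0.0152 0.0518 0.004 0; 0.03 0.0163 0.0556 0.003 0; 0.03 0.0169 0.0575 0.002 0; 0.03 0.0169 0.0575 0.002 0; 0.03 0.0169 0.0575 0.002 0; 0.03 0.0169 0.0575 0.002 0"}}

```text
time_s: 25.42
tcp_pos: [0.4982, 0.1137, 0.1858]
orientation: [-0.423, 0.566, 0.423, 0.566]
force: [-0.2, 0.6, 0.4]
grip_width: 0.0301
```

```bash
python3 -c "
from m import *
meas('w17.png'); rows((140,200),290,390)"
```

```text
flange 1501 x [-76.3 -29.3  68.5] y [ 8.   9.4 12.2] z [140.6 153.  154.7]
bar 15156 x [-71.9 -24.1  46.1] y [-68.5 -13.    0. ] z [175.2 205.3 231.8]
lip 1914 x [-89.4 -84.5  54. ] y [-57.1 -28.2  -0.1] z [119.  129.6 131.3]
amber 225 x [-95.2 -12.7  71.6] y [-156.3    8.2    8.9] z [ 17.5 123.6 153.3]
ramp slope deg -1.7874227626074048
tcp y,x -11.916491578651092 -2.815773135941551 0.18581511042762622 F [ 0.2 -0.1  0.1] 25.4667 0.02995809836051882
140 [(290, -29, 119, 'w'), (294, -21, 194, 'b'), (298, -19, 197, 'b'), (302, -18, 199, 'b'), (306, -16, 201, 'b'), (310, -14, 203, 'b'), (314, -13, 206, 'b'), (318, -11, 208, 'b'), (322, -10, 208, 'b'), (326, -9, 210, 'b'), (330, -7, 210, 'b'), (334, -6, 208, 'b'), (338, -4, 206, 'b'), (342, -2, 205, 'b'), (346, -1, 204, 'b'), (350, 8, 129, 'r'), (354, 8, 151, 'r'), (358, 10, 154, 'r'), (362, 16, 124, 'r'), (366, 19, 124, 'r'), (370, 22, 123, 'r'), (374, 0, 0, 'r'), (378, 26, 124, 'r'), (382, 29, 123, 'r'), (386, 32, 123, 'r')]
200 [(290, -30, 121, 'b'), (294, -22, 191, 'w'), (298, -20, 195, 'b'), (302, -18, 197, 'b'), (306, -16, 200, 'b'), (310, -15, 203, 'b'), (314, -13, 206, 'b'), (318, -11, 207, 'b'), (322, -10, 209, 'b'), (326, -8, 209, 'b'), (330, -7, 208, 'b'), (334, -5, 209, 'b'), (338, -4, 208, 'b'), (342, -2, 206, 'b'), (346, 7, 129, 'd'), (350, 8, 141, 'r'), (354, 9, 153, 'r'), (358, 11, 154, 'r'), (362, 18, 123, 'r'), (366, 21, 124, 'r'), (370, 23, 124, 'r'), (374, 26, 124, 'r'), (378, 29, 123, 'r'), (382, 31, 123, 'r'), (386, 34, 123, 'r')]
```

>>> {"op": "send_rows", "data": {"deltas": "0.03 -0.0014 -0.0048 0 0; 0.03 -0.0028 -0.0096 0 0; 0.03 -0.0042 -0.0144 0.001 0; 0.03 -0.0056 -0.0192 0.002 0; 0.03 -0.0071 -0.024 0.002 0; 0.03 -0.0085 -0.0288 0.002 0; 0.03 -0.0099 -0.0336 0.002 0; 0.03 -0.0113 -0.0384 0.001 0; 0.03 -0.0127 -0.0432 0 0; 0.03 -0.0141 -0.048 -0.001 0; 0.03 -0.0149 -0.0508 -0.001 0; 0.03 -0.0149 -0.0508 -0.001 0"}}

```text
time_s: 26.52
tcp_pos: [0.4832, 0.0625, 0.1847]
orientation: [-0.423, 0.566, 0.423, 0.566]
force: [0.8, 0.3, 0.1]
grip_width: 0.0301
```

```bash
python3 -c "
from m import *
meas('w18.png'); rows((140,200),280,430)"
```

```text
flange 2562 x [-76.6 -30.5  35.5] y [ 7.7  8.6 12.1] z [141.2 152.5 154.7]
bar 8224 x [-71.8 -29.1  61.6] y [-80.4 -58.7 -47.8] z [179.  209.7 211.5]
lip 6468 x [-88.6 -25.3  54.3] y [-55.8 -18.4  -7. ] z [124.2 131.  138.3]
amber 6819 x [-62.1 -21.6  41.5] y [-43.7  -5.    8.1] z [134.8 147.7 151.5]
ramp slope deg 29.815535689946937
tcp y,x -64.92531082046789 -2.736696854980284 0.18478976069626513 F [ 0.6 -0.  -1. ] 26.5667 0.029912818641233106
140 [(280, -88, 124, 'b'), (284, -85, 124, 'b'), (288, -83, 124, 'b'), (292, -80, 123, 'b'), (296, -78, 123, 'b'), (300, -75, 124, 'b'), (304, -73, 124, 'b'), (308, -70, 123, 'b'), (312, -68, 124, 'b'), (316, -65, 125, 'b'), (320, -64, 209, 'b'), (324, -62, 210, 'b'), (328, -61, 210, 'b'), (332, -59, 209, 'b'), (336, -58, 210, 'b'), (340, -57, 210, 'b'), (344, -55, 209, 'b'), (348, -54, 209, 'b'), (352, -44, 138, 'r'), (356, -42, 139, 'a'), (360, -40, 139, 'a'), (364, -37, 138, 'a'), (368, -35, 139, 'a'), (372, -33, 137, 'a'), (376, -28, 125, 'w'), (380, -26, 127, 'w'), (384, -24, 128, 'w'), (388, -22, 129, 'w'), (392, -19, 129, 'w'), (396, -
[... 320 characters left out ...]
), (304, -73, 122, 'b'), (308, -71, 124, 'b'), (312, -68, 125, 'b'), (316, -65, 124, 'b'), (320, -64, 209, 'b'), (324, -62, 210, 'b'), (328, -61, 211, 'b'), (332, -59, 211, 'b'), (336, -58, 210, 'b'), (340, -56, 209, 'b'), (344, -55, 209, 'b'), (348, -53, 210, 'b'), (352, -43, 138, 'a'), (356, -41, 139, 'a'), (360, -39, 140, 'a'), (364, -36, 139, 'a'), (368, -33, 136, 'a'), (372, -29, 125, 'w'), (376, -27, 126, 'w'), (380, -24, 127, 'w'), (384, -22, 129, 'w'), (388, -20, 130, 'w'), (392, -18, 132, 'w'), (396, -15, 132, 'w'), (400, -13, 133, 'w'), (404, -11, 135, 'w'), (408, -9, 137, 'w'), (412, -7, 137, 'w'), (416, -7, 147, 'a'), (420, -5, 148, 'a'), (424, -3, 149, 'a'), (428, -2, 150, 'a')]
```

One tube is again perched between lip and flange, and one is on the floor. I'll clamp the bar and draw the tray straight back.

>>> {"op": "send_rows", "data": {"deltas": "0.03 0.0017 0.0058 0 0; 0 0.0017 0.0058 0 0; 0 0.0017 0.0058 0 0; 0 0.0017 0.0058 0 0; 0 0.0017 0.0058 0 0; 0 0.0009 0.003 0.0005 0; 0 0 0 0.001 0; 0 -0.0009 -0.003 0.001 0; 0 -0.0017 -0.0058 0.001 0; 0 -0.0017 -0.0058 0.001 0; 0 -0.0017 -0.0058 0.0 0; 0 -0.0017 -0.0058 -0.0005 0; 0.014 -0.0017 -0.0058 -0.0005 0; 0.03 -0.0017 -0.0058 -0.0005 0; 0.03 -0.0017 -0.0058 -0.0005 0"}}

```text
time_s: 27.87
tcp_pos: [0.4818, 0.0573, 0.1843]
orientation: [-0.423, 0.566, 0.423, 0.566]
force: [0.1, -0.3, 0.1]
grip_width: 0.03
```

```bash
python3 -c "
from m import *
meas('w19.png'); rows((140,200),290,440)"
```

```text
flange 3199 x [-76.5 -27.   37.7] y [ 7.7  8.5 12. ] z [140.2 151.2 154.7]
bar 8095 x [-72.  -29.9  61.4] y [-85.8 -71.4 -59.6] z [177.9 209.7 211.4]
lip 6715 x [-88.6 -24.5  59.4] y [-57.1 -30.5 -18. ] z [124.1 131.9 139.8]
amber 3313 x [-62.3 -22.2  43.1] y [-59.  -52.5   8.3] z [121.8 138.7 140.8]
ramp slope deg 28.757287938062802
tcp y,x -70.66087858564013 -2.7147021233144883 0.18429449376212503 F [-0.4  0.2  0.2] 27.9167 0.029869769975887032
140 [(290, -87, 124, 'b'), (294, -84, 126, 'b'), (298, -82, 124, 'b'), (302, -76, 210, 'b'), (306, -74, 209, 'b'), (310, -73, 210, 'b'), (314, -72, 210, 'b'), (318, -70, 210, 'b'), (322, -69, 210, 'b'), (326, -67, 210, 'b'), (330, -66, 209, 'b'), (334, -60, 125, 'b'), (338, -58, 135, 'a'), (342, -56, 138, 'a'), (346, -54, 140, 'a'), (350, -52, 140, 'a'), (354, -49, 140, 'a'), (358, -47, 138, 'a'), (362, -42, 123, 'w'), (366, -40, 126, 'w'), (370, -38, 128, 'w'), (374, -36, 128, 'w'), (378, -33, 128, 'w'), (382, -32, 131, 'w'), (386, -30, 133, 'w'), (390, -27, 133, 'w'), (394, -25, 134, 'w'), (398, -23, 136, 'w'), (402, -21, 136, 'w'), (406, 
[... 282 characters left out ...]
), (310, -73, 210, 'b'), (314, -72, 210, 'b'), (318, -70, 210, 'b'), (322, -69, 210, 'b'), (326, -67, 210, 'b'), (330, -66, 208, 'b'), (334, -59, 124, 'b'), (338, -58, 137, 'a'), (342, 0, 0, 'a'), (346, -53, 140, 'a'), (350, -51, 139, 'a'), (354, -48, 138, 'a'), (358, -45, 136, 'a'), (362, -41, 125, 'w'), (366, -39, 127, 'w'), (370, -37, 128, 'w'), (374, -34, 129, 'w'), (378, -32, 130, 'w'), (382, -29, 131, 'w'), (386, -28, 133, 'w'), (390, -25, 135, 'w'), (394, -23, 136, 'w'), (398, -21, 136, 'w'), (402, -19, 138, 'w'), (406, 22, 5, 'd'), (410, 26, 5, 'd'), (414, 30, 5, 'd'), (418, 34, 5, 'd'), (422, 39, 5, 'd'), (426, 43, 5, 'd'), (430, 5, 120, 'y'), (434, 7, 120, 'y'), (438, 8, 125, 'r')]
```

Second tube dropped, and the slot and lip are clear. I'll repeat the whole cycle for the last tube.

>>> {"op": "send_rows", "data": {"deltas": "0.03 0.0025 0.0086 0 0; 0.03 0.0039 0.0134 0.001 0; 0.03 0.0054 0.0182 0.003 0; 0.03 0.0068 0.023 0.004 0; 0.03 0.0082 0.0278 0.005 0; 0.03 0.0096 0.0326 0.005 0; 0.03 0.011 0.0374 0.005 0; 0.03 0.0124 0.0422 0.005 0; 0.03 0.0138 0.047 0.005 0; 0.03 0.0152 0.0518 0.004 0; 0.03 0.0163 0.0556 0.003 0; 0.03 0.0169 0.0575 0.002 0; 0.03 0.0169 0.0575 0.002 0; 0.03 0.0169 0.0575 0.002 0; 0.03 0.0169 0.0575 0.002 0"}}

```text
time_s: 29.22
tcp_pos: [0.4985, 0.1146, 0.1863]
orientation: [-0.423, 0.566, 0.423, 0.566]
force: [0.0, -0.1, 0.2]
grip_width: 0.0301
```

>>> {"op": "send_rows", "data": {"deltas": "0.03 -0.0014 -0.0048 0 0; 0.03 -0.0028 -0.0096 0 0; 0.03 -0.0042 -0.0144 0.001 0; 0.03 -0.0056 -0.0192 0.002 0; 0.03 -0.0071 -0.024 0.002 0; 0.03 -0.0085 -0.0288 0.002 0; 0.03 -0.0099 -0.0336 0.002 0; 0.03 -0.0113 -0.0384 0.001 0; 0.03 -0.0127 -0.0432 0 0; 0.03 -0.0141 -0.048 -0.001 0; 0.03 -0.0149 -0.0508 -0.001 0; 0.03 -0.0149 -0.0508 -0.001 0"}}

```text
time_s: 30.22
tcp_pos: [0.4835, 0.0634, 0.1852]
orientation: [-0.423, 0.566, 0.423, 0.566]
force: [0.7, 1.5, 0.4]
grip_width: 0.0301
```

```bash
python3 -c "
from m import *
meas('w20.png'); rows((140,200),280,430)"
```

```text
flange 3022 x [-76.4 -26.9  38.8] y [ 7.7  8.5 12. ] z [140.2 151.4 154.7]
bar 8405 x [-72.  -27.4  61.7] y [-79.6 -66.2 -49.4] z [178.1 209.7 217.6]
lip 6504 x [-88.7 -27.9  38.8] y [-55.3 -25.5 -13. ] z [123.8 131.4 138.5]
amber 96 x [-82.  -19.5  60.7] y [-0.6  8.2  8.8] z [115.6 121.9 141. ]
ramp slope deg 29.603040441950256
tcp y,x -63.929094123143 -2.6805505661288223 0.18531621604423246 F [ 0.3  1.2 -0. ] 30.2667 0.03031283679917864
140 [(280, -87, 124, 'b'), (284, -84, 124, 'b'), (288, -82, 123, 'b'), (292, -79, 124, 'b'), (296, -71, 210, 'b'), (300, -70, 211, 'b'), (304, -68, 209, 'b'), (308, -67, 210, 'b'), (312, -66, 211, 'b'), (316, -64, 211, 'b'), (320, -63, 210, 'b'), (324, -61, 209, 'b'), (328, -57, 125, 'b'), (332, -54, 125, 'b'), (336, -52, 124, 'b'), (340, -49, 125, 'b'), (344, -47, 123, 'b'), (348, -44, 123, 'b'), (352, -42, 124, 'b'), (356, -39, 123, 'b'), (360, -37, 123, 'w'), (364, -35, 126, 'w'), (368, -33, 128, 'w'), (372, -30, 128, 'w'), (376, -28, 130, 'w'), (380, -26, 131, 'w'), (384, -24, 133, 'w'), (388, -22, 133, 'w'), (392, -19, 134, 'w'), (396, -17, 135
[... 290 characters left out ...]
70, 209, 'b'), (304, -69, 210, 'b'), (308, -67, 211, 'b'), (312, -66, 210, 'b'), (316, -64, 211, 'b'), (320, -63, 210, 'b'), (324, -61, 209, 'b'), (328, -56, 124, 'b'), (332, -54, 124, 'b'), (336, -51, 125, 'b'), (340, -49, 124, 'b'), (344, -46, 123, 'b'), (348, -43, 124, 'b'), (352, -41, 124, 'b'), (356, -38, 124, 'b'), (360, -36, 126, 'w'), (364, -33, 127, 'w'), (368, -31, 127, 'w'), (372, -29, 130, 'w'), (376, -26, 131, 'w'), (380, -24, 131, 'w'), (384, -22, 133, 'w'), (388, -20, 135, 'w'), (392, -17, 135, 'w'), (396, -15, 137, 'w'), (400, -12, 135, 'w'), (404, 27, 5, 'd'), (408, 31, 5, 'd'), (412, 35, 5, 'd'), (416, 39, 5, 'd'), (420, 5, 121, 'y'), (424, 8, 119, 'y'), (428, 8, 127, 'r')]
```

>>> {"op": "send_rows", "data": {"deltas": "0.03 -0.0007 -0.0024 0 0; 0 -0.0007 -0.0024 -0.001 0; 0 -0.0007 -0.0024 -0.001 0; 0 -0.0007 -0.0024 -0.001 0; 0 -0.0007 -0.0024 -0.001 0; 0 -0.0007 -0.0024 0.005 0; 0 -0.0035 -0.012 0.03 0; 0 -0.009 -0.03 0.06 0; 0 -0.0155 -0.055 0.07 0; 0 -0.02 -0.07 0.07 0; 0 -0.02 -0.07 0.07 0"}}

```text
time_s: 31.23
tcp_pos: [0.4632, -0.008, 0.2563]
orientation: [-0.423, 0.567, 0.422, 0.567]
force: [0.2, -0.2, -1.8]
grip_width: 0.0108
```

```bash
python3 -c "
from m import *
meas('w21.png')
c=shot('scene',crop=(310,150,410,265),scale=3.45,file='s21.png')
for e in bot.tip_of('scene','tube_a')+bot.tip_of('scene','tube_b'): print(e)
bot.camera('wrist')
for e in bot.tip_of('wrist','tube_a'): print('w',e)
w=cv2.imread('pics/w21.png')[40:340,180:600]; s=cv2.imread('pics/s21.png'); w=cv2.resize(w,(450,375)); s=cv2.resize(s,(345,375)); cv2.imwrite('pics/j21.png',np.hstack([w,s]))"
```

```text
flange 2099 x [-76.  -16.7  68.8] y [ 7.5  8.6 12. ] z [140.1 151.1 154.9]
bar 11205 x [-71.2 -27.2  62.5] y [-173.9 -155.8  -90.5] z [194.5 196.2 231.8]
lip 348 x [76.2 80.4 83.4] y [-55.4 -19.1   5.1] z [124.4 130.1 131.5]
amber 359 x [-76.8  21.5  69.3] y [7.4 8.3 9.1] z [121.3 139.  153.1]
tcp y,x -137.463877927781 -2.232088702347859 0.25576086407464443 F [ 0.9  0.4 -2.1] 31.2833 0.010983946613127368
```

View pics/j21.png

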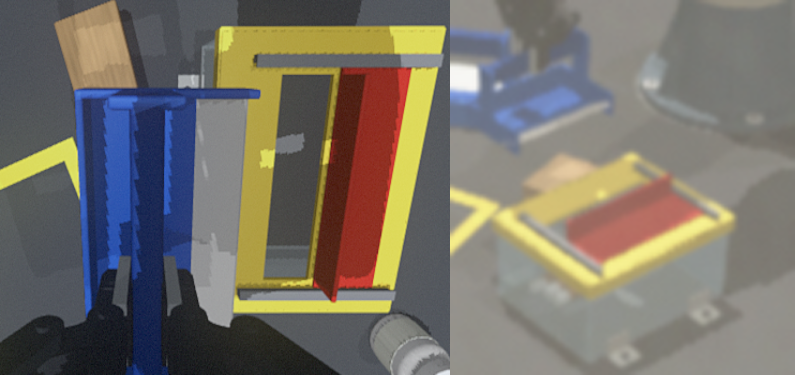

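The tray is empty and the slot is fully open, with nothing on the lid. Pale shapes like the caps show faintly inside the bin at crop (550,290). I'll take the tray back to its square.

>>> {"op": "send_rows", "data": {"deltas": "0 0.01 -0.02 0 -0.1; 0 0.022 -0.045 0 -0.2; 0 0.037 -0.075 0 -0.3; 0 0.052 -0.105 0 -0.42; 0 0.067 -0.135 0 -0.54; 0 0.082 -0.165 0 -0.66; 0 0.095 -0.189 0 -0.78; 0 0.095 -0.189 -0.01 -0.88; 0 0.095 -0.189 -0.04 -0.932; 0 0.095 -0.189 -0.075 -0.932; 0 0.095 -0.189 -0.11 -0.932; 0 0.095 -0.189 -0.14 -0.932; 0 0.095 -0.189 -0.16 -0.932; 0 0.095 -0.189 -0.175 -0.932; 0 0.095 -0.189 -0.183 -0.932; 0 0.095 -0.189 -0.188 -0.932; 0 0.095 -0.189 -0.19 -0.932; 0 0.095 -0.189 -0.19 -0.932"}}

```text
time_s: 33.03
tcp_pos: [0.559, -0.195, 0.0656]
orientation: [-0.124, 0.696, 0.124, 0.696]
force: [0.8, -0.2, -2.2]
grip_width: 0.0107
```

>>> {"op": "send_rows", "data": {"deltas": "0 0 0 -0.001 0; 0 0 0 -0.002 0; 0 0 0 -0.002 0; 0.014 0 0 -0.002 0; 0.03 0 0 -0.002 0; 0.045 0 0 -0.002 0; 0.045 0 0 -0.002 0; 0.045 0 0 0.02 0; 0.045 0 0 0.05 0; 0.045 0 0 0.09 0; 0.045 0 0 0.13 0; 0.045 0 0 0.17 0; 0.045 -0.03 0.03 0.2 0; 0.045 -0.06 0.06 0.21 0; 0.045 -0.09 0.09 0.21 0; 0.045 -0.12 0.12 0.21 0; 0.045 -0.15 0.13 0.21 0; 0.045 -0.15 0.13 0.21 0"}}

```text
time_s: 34.53
tcp_pos: [0.4035, -0.0623, 0.2748]
orientation: [-0.124, 0.697, 0.125, 0.695]
force: [0.3, -1.2, 0.5]
grip_width: 0.0446
```

```bash
python3 - <<'E'
from h import *
c=shot("top",file="t22.png"); s=shot("scene",file="s22.png")
W=world(c);h=cv2.cvtColor(c["pixels"],cv2.COLOR_RGB2HSV);v,u=np.mgrid[0:400,0:640]
b2=(u>320)&(u<405)&(v>148)&(v<230); blue=(h[...,0]>100)&(h[...,0]<125)&(h[...,1]>130)
m=b2&blue&(W[...,2]>.08); p=W[m][:,:2]*1000
print("bar",len(p),cv2.minAreaRect(p.astype(np.float32)) if len(p) else "", np.percentile(W[m][:,2],[5,50,95]) if len(p) else "")
y=b2&(h[...,0]>20)&(h[...,0]<35)&(h[...,1]>120)&(W[...,2]<.01); print("tape",cv2.minAreaRect((W[y][:,:2]*1000).astype(np.float32)))
am=(h[...,0]>5)&(h[...,0]<18)&(h[...,1]>100); print("amber px in square",(am&b2).sum())
for n in("top","scene"):
  for q in("tube_a",): print(n,[(round(d["p"],2),np.round(d["xy"])) for d in bot.tip_of(n,q)])
A=cv2.imread("pics/t22.png")[115:245,225:410]; B=cv2.imread("pics/s22.png")[190:270,310:400]
A=cv2.resize(A,(430,302)); B=cv2.resize(B,(360,302),interpolation=cv2.INTER_CUBIC); cv2.imwrite("pics/j22.png",np.hstack([A,B]))
E
```

```text
bar 148 ((531.8623657226562, -164.50454711914062), (77.39627075195312, 212.64588928222656), 46.89584732055664) [0.08420482 0.09031359 0.09470137]
tape ((558.4609375, -200.2803192138672), (251.9965362548828, 250.6074676513672), 4.250880718231201)
amber px in square 0
top [(0.57, array([281., 207.]))]
scene []
```

```bash
python3 - <<'E'
from h import *
for n in("top","scene","wrist"):
  c=bot.camera(n); W=world(c);h=cv2.cvtColor(c["pixels"],cv2.COLOR_RGB2HSV)
  b=np.array([504.3,124.3]);a=np.radians(73.6);y=np.array([np.cos(a),np.sin(a)]);x=np.array([y[1],-y[0]])
  X=(W[...,:2]*1000-b)@x; Y=(W[...,:2]*1000-b)@y; Z=W[...,2]*1000
  m=(abs(X)<98)&(abs(Y)<80)&(Z>3)&(Z<70); print(n,"inside-bin pts",m.sum(), np.percentile(Z[m],[5,50,95]).round(1) if m.sum() else "")
  am=(h[...,0]>4)&(h[...,0]<20)&(h[...,1]>80)
  k=m&am; print("  amber inside",k.sum(), (np.percentile(X[k],[2,50,98]).round(),np.percentile(Y[k],[2,50,98]).round(),np.percentile(Z[k],[2,50,98]).round()) if k.sum() else "")
  print("  caps/white z>8", (m&(Z>10)).sum())
  for q in("tube_a","tray"):
    print("  ",q,[(round(d["p"],2),d["xy"],[ (round(float(np.nanmedian(A[d["mask"]])))) for A in (X,Y,Z)],int(d["mask"].sum())) for d in bot.cut_out(n,q)])
  if n=="top":
    bl=(h[...,0]>100)&(h[...,0]<125)&(h[...,1]>130)&(Z>82)&(Z<97)&(abs(W[...,0]-.559)<.09)&(abs(W[...,1]+.195)<.09)
    print("  bar",cv2.minAreaRect((W[bl][:,:2]*1000).astype(np.float32)),np.median(Z[bl]))
E
```

```text
top inside-bin pts 449 [ 3.7  7.5 41.3]
  amber inside 38 (array([-57.,  -6.,  45.]), array([-18., -15., -11.]), array([ 8., 20., 24.]))
  caps/white z>8 140
   tube_a []
   tray [(0.98, [397.0, 268.5], [-113, -478, 12], 2029), (0.94, [362.8, 180.9], [155, -291, 11], 850), (0.56, [468.5, 175.0], [304, -670, 7], 509), (0.48, [165.6, 205.1], [-114, 369, 79], 1814)]
  bar ((561.3179321289062, -194.12831115722656), (21.45130729675293, 137.2648468017578), 20.591032028198242) 90.6041531657039
scene inside-bin pts 0 
  amber inside 0 
  caps/white z>8 0
   tube_a []
   tray []
wrist inside-bin pts 6159 [ 4.   5.5 56.1]
  amber inside 0 
  caps/white z>8 1207
   tube_a []
   tray [(0.61, [147.6, 262.3], [-136, -428, 24], 9606), (0.58, [399.2, 257.9], [129, -242, 17], 2596)]
```

>>> {"op": "send_rows", "data": {"deltas": "0.045 0.03 0.015 0.03 0.12; 0.045 0.06 0.03 0.03 0.24; 0.045 0.09 0.045 0.03 0.36; 0.045 0.12 0.06 0.03 0.48; 0.045 0.127 0.064 0.03 0.6; 0.045 0.127 0.064 0.03 0.72; 0.045 0.127 0.064 0.03 0.84; 0.045 0.127 0.064 0.03 0.932; 0.045 0.127 0.064 0.03 0.932; 0.045 0.127 0.064 0.03 0.932"}}

```text
time_s: 36.02
tcp_pos: [0.5357, -0.0011, 0.3052]
orientation: [-0.423, 0.567, 0.423, 0.567]
force: [-1.1, 0.4, -0.2]
grip_width: 0.0447
```

```bash
cat > k.py <<'E'
from m import *
def inside():
  c=bot.camera("wrist"); W=world(c);h=cv2.cvtColor(c["pixels"],cv2.COLOR_RGB2HSV)
  X=(W[...,:2]*1000-b)@x; Y=(W[...,:2]*1000-b)@y; Z=W[...,2]*1000
  am=(h[...,0]>3)&(h[...,0]<22)&(h[...,1]>70)
  m=(abs(X)<98)&(abs(Y)<80)&(Z>8)&(Z<100)
  n,l,st,ce=cv2.connectedComponentsWithStats((m).astype(np.uint8))
  for i in range(1,n):
    if st[i,4]>40:
      k=l==i; print(st[i],"amber frac",am[k].mean().round(2),"x",np.percentile(X[k],[2,50,98]).round(),"y",np.percentile(Y[k],[2,50,98]).round(),"z",np.percentile(Z[k],[2,50,98]).round())
  print([(round(d["p"],2),d["xy"],[round(float(np.nanmedian(A[d["mask"]]))) for A in (X,Y,Z)]) for d in bot.cut_out("wrist","tube_a")])
inside()
E
python3 k.py
```

```text
[390 179  37   4 139] amber frac 0.0 x [94. 94. 94.] y [-12.  10.  37.] z [10. 18. 29.]
[(0.73, [29.9, 313.8], [275, -507, 62])]
```

>>> {"op": "send_rows", "data": {"deltas": "0.045 0.008 0.03 0 0; 0.045 0.016 0.06 0 0; 0.045 0.024 0.09 0 0; 0.045 0.036 0.12 0 0; 0.045 0.045 0.15 0 0; 0.045 0.053 0.182 0 0; 0.045 0.053 0.182 0 0"}}

```text
time_s: 36.7
tcp_pos: [0.5891, 0.1854, 0.3048]
orientation: [-0.423, 0.566, 0.424, 0.566]
force: [0.8, -0.0, 0.3]
grip_width: 0.045
```

```bash
python3 k.py
```

```text
[ 192   55   43  107 2652] amber frac 0.88 x [-58.  -1.  60.] y [-68. -43. -26.] z [12. 19. 22.]
[204 180  33   4 123] amber frac 0.02 x [93. 94. 94.] y [-70. -48. -26.] z [ 8. 18. 27.]
[(0.91, [223.7, 104.0], [-7, -36, 19]), (0.72, [205.2, 114.3], [7, -60, 19]), (0.51, [229.4, 107.6], [-3, -26, 18])]
```

```bash
python3 -c "
from cell import bot
print(bot.job_done())"
```

```text
the job is handed in; nothing more can be done
None
```

I handed the job in at about 37 s. By my last checks all three tubes are in the bin, the shutter is open and the tray is back in its square. Nothing disagreed with that, but no verdict is given.

**What I did**
- **Shutter:** I pushed it until it hit its stop. The force on the fingers peaked at about 62 N there, and the flange moved about 49 mm.
- **Tipping:** The moves cannot tilt the tool, so I stood the tray on the lid in front of the slot. I loosened the jaws around its handle bar and tipped it with the fingers.
- **Emptying:** The tray slid forward each time, so the gap to the flange was narrower than a tube. The first two tubes perched between lip and flange and dropped when I drew the tray back; the third was gone once the tray was level again. It took three abortive tips and then three that each dropped a tube.
- **Tray:** I set it down in its square, let go and backed off.

**Last checks**
- **Tubes:** From the far side of the slot the wrist camera showed amber glass lying on the bin floor, with tube tops about 19 mm up. The tube detector gave three hits there, but two were close together and one was weak (p 0.51). The tray showed no amber.
- **Tray:** It stands about 7 mm from the square's centre, with its bar top at 90.6 mm against a nominal 90 mm, so it appears upright.
- **Shutter:** It was still fully open when last measured at 31 s, after the tipping; nothing came near it later.
- **Not checked:** I did not measure the bystanders again. I saw no contact with them. The last picture I wanted was refused because the limit of 12 was reached, so these final checks are from numbers only.

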